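# Hold open the oil dispensing manifold with its bayonet key

## Robot

A 6-joint arm with a two-finger parallel gripper is mounted at the origin on the work surface. World frame = base frame: x ahead of the robot, y to its left, z up, the work surface at z = 0. Lengths are in m, angles in rad, forces in N, time in s.
With the tool pointing down it reaches from about 0.35 to 0.975 m from the base axis. Payload 4.9 kg.
Tool frame: the origin (TCP) lies midway between the tips of the shut fingers; the grasp point (between the pads) lies 19 mm behind it; z points along the fingers, y is the direction in which the jaws open and shut (so a half turn about z gives the same grasp; the last joint's range is limited). The gripper opens to 85 mm and grips with 20 to 120 N. Pads are 22 mm wide; open, the fingers measure 114 mm over their backs; the gripper's body (76 mm by 85 mm) begins 54 mm behind the grasp point. The pads swing forward as they close: fully open they stand 13 mm farther back than shut.
Start: joints at [1.045, 0.053, 1.613, -0, 1.476, -0.119], TCP at [0.247, 0.574, 0.231] pointing down, gripper open.
Joint ranges: [-3.01, 3.01], [-1.01, 2.22], [0.06, 2.58], [-1.02, 4.17], [0.09, 2.62], [-3.14, 3.14]. Speed limits (rad/s): [2.57, 2.57, 3.14, 3.14, 3.14, 3.14].

## Interface

Orientations are given as a rotation vector (axis times angle).
In Python, from station import ctrl gives the robot as it stands.
- The arm moves only by the tool jog_arm, never from a script. Its argument "steps" is a list of rows, each an object of numbers: "dx", "dy", "dz": the shift along the world's x, y, z in units of 60 mm (1.0 is 60 mm); "twist": the turn about the world's z in units of 10 degrees (1.0 is 10 degrees). A call has 1 to 5 rows; each row is the pose to reach, as a shift and turn from the pose measured when the call began; what a row does not reach only later rows make up. A row lasts 1/8 s, in which the tool goes at most 62.5 mm and 10.7 degrees, less where a joint would pass 70% of its speed; a pose out of reach is approached as far as the arm can. A call with a gripper value outside its range is refused whole. "gripper" is the closure in counts, from 0 (fully open) to 255 (shut), set as the call begins (left out, the last holds). The fingers move at their own pace and stop on an object; "newtons" is the grip in N (left out, the last holds). Time passes only in rows, so rows that repeat a pose let the fingers close. It gives the time, the measured TCP pose, the force and the opening at its end, in the units of the state.
- ctrl.get_obs(): the state, without advancing time (a new reading comes with each control period).
- ctrl.get_image(name): name is "scene" or "top" or "wrist"; returns a dict with "frame" (420x560x3 uint8, red, green, blue), "range_z" (420x560 float32, m along the optical axis (not along the pixel's ray), 0 where there is no reading), "fx", "fy", "cx", "cy" (pixels), "extrinsics" (4x4, takes a point from camera to world coordinates). Camera axes: x right, y down, z forward; pixel columns grow to the right and rows downward; lengths in m; the calibration is good to about 2 mm. The wrist camera is an equidistant fisheye: a pixel r from the principal point sees the ray r / f radians off the axis. A picture is of the moment at which its call begins.
- ctrl.finish_job(): hands the job in, once; it reports no verdict.
The state is a dict: "t": time; "q": joint angles; "dq": joint speeds; "effort": joint torques, N m; "tool_pos": TCP position; "tool_rot": TCP orientation; "contact_force": force on the tool from outside, world axes, zero at the start; "wrist_torque": the same for the moment, N m; "opening": finger opening in m.
Only numpy, scipy, OpenCV 4.12 (cv2) and the standard library are available. Lean on these libraries where they do the work, as an engineer would, in place of code of your own. Each camera call takes 0.05 s, during which the arm holds its last target.

## Task

Swing the flow lever on the dispensing manifold to straight up (half flow). Then lift the tee key out of its holder, push it down into the keyed socket until its flange is home on the collar, and twist it a full quarter turn clockwise (seen from above) against the return spring. Finish still gripping it there, pushed in and turned, because it springs back if let go; leave the tin, funnel, wrench and jerrycan where they are.

Things in the scene. Friction and masses are not known exactly. Their poses are not given: they have to be found in the camera images.
- socket (a point): Keyed socket of the fixed manifold: centre of its mouth, on the flat top of an 84 x 84 mm aluminium collar 60 mm above the table; z up. Its slot, for the key's cross pin, is 58 mm long along this point's x and 12 mm wide, with a 34 mm square bore at the middle. The collar is 12 mm thick, hollow beneath. The manifold's base plate is 110 mm (x) by 300 mm (y), 10 mm thick.
- plunger (a joint): How far the sprung disc in the socket is pushed down (m): 0 free, its groove floor 9 mm below the collar's top; 0.014 when the key's flange is home on the collar. Spring: 2 N at 0, 7 N at 0.014. From 0.011 on, the key's pin is below the collar and can be turned.
- rotor (a joint): Turn of that disc (rad), clockwise from above: 0 in line with the slot, 1.57 at the quarter turn, stop at 1.65. Its groove, 11 mm wide, takes the key's pin with about 0.11 rad of play, so the key turns that much further than the disc. A return spring resists with 0.06 N m at 0, 0.22 N m at the quarter turn, and turns it back when released.
- lever_pivot (a point): Pivot of the flow lever, fixed on the manifold 170 mm from the socket (along the manifold's +y), 56 mm above the table. The lever swings in this point's x-z plane (z up).
- lever_knob (a point): Centre of the black ball knob, 26 mm in diameter, at the end of the flow lever, 70 mm from the pivot on a 10 mm thick round rod.
- lever (a joint): Angle of the flow lever in rad: 0 leaning 0.9 rad from upright towards the pivot point's -x, 0.9 straight up, 1.8 leaning as far towards +x. Stiff: it stays where it is left (0.1 N m of friction).
- key_center (a point): Centre of the black grip block of the loose, upright tee key (0.25 kg). Block: 64 mm along this point's x, 36 mm along y, 28 mm high. Below: stem 18 mm thick; round flange 64 mm wide, 5 mm thick, underside 33 mm below this point; round cross pin 8 mm thick, 52 mm long along x, underside 56 mm below this point. The same after a half turn.
- key_foot (a point): Middle of the underside of the key's cross pin, 56 mm straight below the centre of its grip block; same axes.
- holder_rim (a point): Centre of the upper rim of the fixed holder, a steel tube 72 mm outside and 56 mm inside, 30 mm high, on the rim of which the key's flange rests at the start, pin hanging inside.
- tin: Bystander: plain metal can, 72 mm in diameter, 95 mm high; origin under its centre.
- funnel: Bystander: steel funnel standing mouth down, 100 mm in diameter, 95 mm high; origin under its centre.
- wrench: Bystander: wrench lying flat on the table.
- jerrycan: Bystander: small blue canister, 100 x 140 mm, about 210 mm high; origin under its centre.
Mind the look-alikes: they are no part of the job. What is meant by the part that bears key_center is not purple or yellow, and is the smaller of those in its own colour.

How it is judged:
By the outcome, as a careful person would: the job done as asked, in the order asked, and still so for the second after the job is handed in, while the arm keeps its last pose, push and grip.
It also fails if it takes over 64 s, if anything falls off the work surface, if the arm or the gripper's body presses on something with over 40 N, if the wrist force passes 120 N, or if a joint passes its speed limit or range.

## Working session

There is one attempt and no reset: what is moved stays moved. The work goes in short steps, Python scripts to look and compute and a tool call to move; the robot and the scene stay as the last step left them, time stands still between calls to the robot, and variables do not carry over. Pictures are saved under pics/ and viewed, and the job is handed in when it is done.

Besides the shell and the picture viewer there is one more tool, called after "Request:" as name(argument=value, ...) on one line, values as JSON. jog_arm: Moves the arm, as the interface text tells. Its arguments: {"type":"object","properties":{"steps":{"type":"array"},"gripper":{"type":"number"},"newtons":{"type":"number"}},"required":["steps"]}

```bash
mkdir -p pics; ls
cat > h.py <<'E'
import numpy as np,cv2
from station import ctrl
def grab(n,tag):
    im=ctrl.get_image(n); np.savez(f'pics/{tag}.npz',**im)
    cv2.imwrite(f'pics/{tag}.png',cv2.cvtColor(im['frame'],cv2.COLOR_RGB2BGR)); return im
def load(tag): return dict(np.load(f'pics/{tag}.npz'))
def ray(im,u,v):
    E=im['extrinsics']; d=np.array([(u-im['cx'])/im['fx'],(v-im['cy'])/im['fy'],1.]); return E[:3,3],E[:3,:3]@d
def plane(im,u,v,z):
    o,d=ray(im,u,v); return o+d*(z-o[2])/d[2]
def cloud(im):
    h,w=im['range_z'].shape; v,u=np.mgrid[:h,:w]; z=im['range_z']
    P=np.stack([(u-im['cx'])/im['fx']*z,(v-im['cy'])/im['fy']*z,z],-1)
    return P@im['extrinsics'][:3,:3].T+im['extrinsics'][:3,3]
def crop(im,u0,u1,v0,v1,s,name):
    c=im['frame'][v0:v1,u0:u1]; cv2.imwrite(f'pics/{name}.png',cv2.resize(cv2.cvtColor(c,cv2.COLOR_RGB2BGR),None,fx=s,fy=s,interpolation=cv2.INTER_CUBIC))
E
python3 - <<'E'
from h import *
for n in ('scene','top'):
    im=grab(n,n+'0'); print(n,im['fx'],im['cx'],im['cy'],im['extrinsics'].round(3).tolist())
o=ctrl.get_obs(); print(o)
E
```

```text
pics
scene 383.90009676580104 283.22060008378656 214.7771632357585 [[-0.702, 0.564, -0.436, 1.056], [0.712, 0.539, -0.45, 0.538], [-0.019, -0.626, -0.78, 0.945], [0.0, 0.0, 0.0, 1.0]]
top 413.42779610058227 286.6238227492601 209.68097639942394 [[-0.0, -0.986, 0.165, 0.342], [-1.0, 0.001, 0.003, 0.021], [-0.003, -0.165, -0.986, 1.37], [0.0, 0.0, 0.0, 1.0]]
{'t': 0.1, 'q': array([ 1.04500349e+00,  5.32825164e-02,  1.61416690e+00, -1.31374012e-05,
        1.47605666e+00, -1.19026955e-01]), 'dq': array([ 0.00036605, -0.00087843, -0.00277562, -0.00027179,  0.00034677,
        0.00058975]), 'effort': array([ 3.23730028e-04, -3.94905317e+01, -3.71362352e+01, -1.24669732e-04,
        3.98000659e-03, -4.16341709e-05]), 'tool_pos': array([0.24699906, 0.57348665, 0.23018505]), 'tool_rot': array([-6.34428353e-01, -3.07625842e+00,  2.85670517e-03]), 'contact_force': array([ 0.20281982,  0.06792661, -0.21762846]), 'wrist_torque': array([-0.05080409,  0.03836039,  0.00524587]), 'opening': 0.085166246051939}
```

View pics/scene0.png

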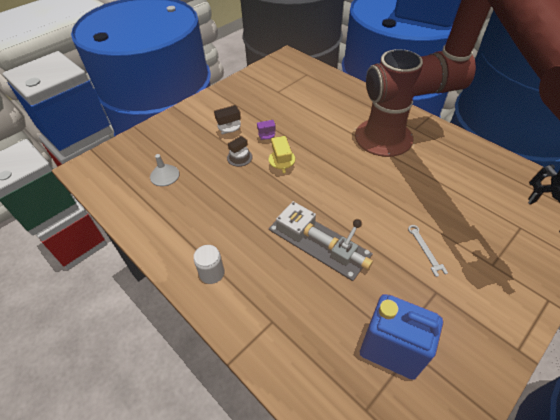

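View pics/top0.png

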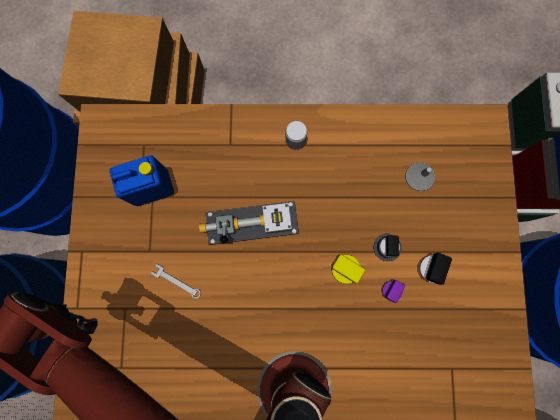

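The scene view shows four tee keys: black at (238,148) and (228,118), purple at (267,130), yellow at (282,150). In the top view they are at (389,246), (437,267), (393,291) and (348,269). The manifold is at (320,238) in scene, with its socket at (297,217) and the lever knob at (357,223). The smaller black key, at top (389,246), fits the description. I'll confirm with an enlarged crop.

Run:
```python
from h import *
s=load('scene0');t=load('top0')
a=[s['frame'][95:185,205:305],t['frame'][225:315,370:470]]
b=[s['frame'][190:280,262:382],t['frame'][190:255,195:305]]
f=lambda c,w:cv2.resize(cv2.cvtColor(c,cv2.COLOR_RGB2BGR),(w,int(c.shape[0]*w/c.shape[1])),interpolation=cv2.INTER_CUBIC)
cv2.imwrite('pics/keys.png',np.hstack([f(x,400) for x in a]))
B=[f(x,400) for x in b]; m=min(x.shape[0] for x in B); cv2.imwrite('pics/man.png',np.hstack([B[0],cv2.copyMakeBorder(B[1],0,B[0].shape[0]-B[1].shape[0],0,0,0)]))
# cloud based info on black blocks
for tag,im,boxes in (('scene',s,[(225,250,135,165),(212,245,105,135)]),('top',t,[(375,403,232,262),(418,455,250,285)])):
    C=cloud(im); g=im['frame'].max(-1)
    for (u0,u1,v0,v1) in boxes:
        m=np.zeros(g.shape,bool); m[v0:v1,u0:u1]=(g[v0:v1,u0:u1]<75)
        P=C[m]; hi=P[:,2]>0.05; Q=P[hi]; zt=np.percentile(Q[:,2],90) if hi.any() else 0
        R=Q[Q[:,2]>zt-0.006]
        print(tag,m.sum(),hi.sum(),'top z',round(zt,4),cv2.minAreaRect((R[:,:2]*1000).astype(np.float32)), R.mean(0).round(3))
```

```text
scene 222 180 top z 0.0778 ((451.6806640625, -303.67230224609375), (31.33696746826172, 55.48744583129883), 89.3184585571289) [ 0.452 -0.303  0.076]
scene 333 332 top z 0.0977 ((693.9095458984375, 49.208099365234375), (1213.1641845703125, 82.35485076904297), 57.33614730834961) [ 0.386 -0.433  0.101]
top 480 266 top z 0.0797 ((412.6366271972656, -149.76431274414062), (66.5240707397461, 363.9928894042969), 12.076218605041504) [ 0.443 -0.3    0.103]
top 586 570 top z 0.0996 ((380.440185546875, -229.07485961914062), (498.289794921875, 90.82389831542969), 88.39261627197266) [ 0.374 -0.437  0.11 ]
```

View pics/keys.png

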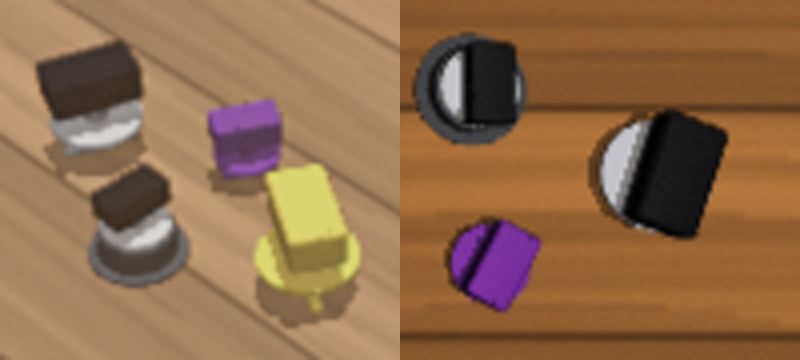

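View pics/man.png

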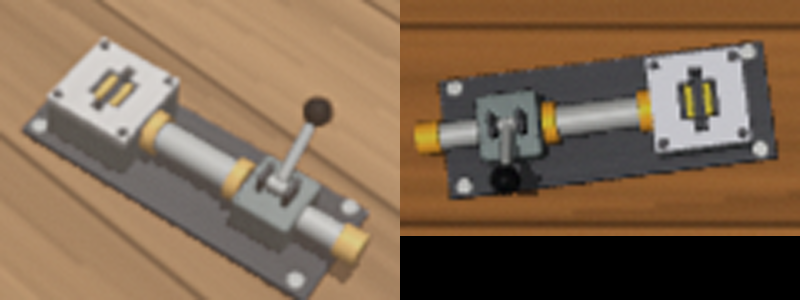

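The crop confirms it: the smaller black key (scene 238,148, top 389,246) sits in the steel holder tube, while the bigger black one stands outside any holder. The lever leans towards world -x, and the slot runs along world x. Next I measure the key, collar and knob.

```bash
cat > m.py <<'E'
from h import *
def rectof(im,mask,z,want=None):
    n,l,st,c=cv2.connectedComponentsWithStats(mask.astype(np.uint8))
    k=1+np.argmax(st[1:,4]); ys,xs=np.nonzero(l==k)
    cnt=max(cv2.findContours((l==k).astype(np.uint8),cv2.RETR_EXTERNAL,cv2.CHAIN_APPROX_NONE)[0],key=len)[:,0]
    P=np.array([plane(im,u,v,z)[:2] for u,v in cnt])
    return cv2.minAreaRect((P*1000).astype(np.float32)), st[k], P
E
python3 - <<'E'
from m import *
for tag in('scene0','top0'):
    im=load(tag);C=cloud(im);g=im['frame'].astype(int);mx=g.max(-1);mn=g.min(-1)
    X,Y,Z=C[...,0],C[...,1],C[...,2]
    near=(abs(X-.45)<.06)&(abs(Y+.303)<.06)
    m=near&(Z>.071)&(Z<.09)
    r,st,P=rectof(im,m,.077); print(tag,'key top',r,st)
    # collar
    zone=(abs(X-.54)<.12)&(abs(Y-.0)<.1)
    m=zone&(mn>140)&(abs(Z-.06)<.008); r,st,P=rectof(im,m,.06); print(tag,'collar',r,st)
    ym=(g[...,0]>120)&(g[...,2]<90)&zone&(abs(Z-.05)<.02)
    v,u=np.nonzero(ym); print('yellow px',u.mean(),v.mean(),len(u), [plane(im,u.mean(),v.mean(),.051)])
    kn=(mx<50)&(Z>.085)&(Z<.15)&(abs(X-.5)<.1)&(abs(Y-.15)<.1)
    n,l,s_,c=cv2.connectedComponentsWithStats(kn.astype(np.uint8)); k=1+np.argmax(s_[1:,4]); print(tag,'knob',s_[k],c[k],C[l==k].mean(0).round(4))
    # base plate
    m=(abs(Z-.01)<.006)&(mx<95)&(abs(X-.52)<.15)&(abs(Y-.08)<.25)
    r,st,P=rectof(im,m,.01); print(tag,'plate',r,st)
E
```

```text
scene0 key top ((449.9527282714844, -305.0411682128906), (39.54855728149414, 63.812747955322266), 82.15248107910156) [228 135  20  13 138]
scene0 collar ((539.8596801757812, 57.303401947021484), (87.12854766845703, 83.97111511230469), 6.524736404418945) [276 201  40  32 520]
yellow px 301.6 220.6 10 [array([0.53440601, 0.07640368, 0.051     ])]Traceback (most recent call last):
  File "<stdin>", line 14, in <module>
    return _wrapfunc(a, 'argmax', axis=axis, out=out, **kwds)
    return bound(*args, **kwds)
ValueError: attempt to get argmax of an empty sequence
```

Run:
```python
from m import *
for tag in('scene0','top0'):
    im=load(tag);C=cloud(im);g=im['frame'].astype(int);mx=g.max(-1);mn=g.min(-1)
    X,Y,Z=C[...,0],C[...,1],C[...,2]
    near=(abs(X-.45)<.06)&(abs(Y+.303)<.06)
    m=near&(Z>.071)&(Z<.09)
    r,st,P=rectof(im,m,.077); print(tag,'key top',r,st)
    zone=(abs(X-.54)<.12)&(abs(Y-.05)<.1)
    m=zone&(mn>140)&(abs(Z-.06)<.008); r,st,P=rectof(im,m,.06); print(tag,'collar',r,st)
    u0,v0=[(297,217),(278,217)][tag=='top0']
    ym=np.zeros(mx.shape,bool); ym[v0-8:v0+9,u0-8:u0+9]=True
    ym&=(g[...,0]-g[...,2]>50)
    v,u=np.nonzero(ym); print('yellow px',u.mean(),v.mean(),len(u), [plane(im,u.mean(),v.mean(),.051).round(4)])
    kz=np.zeros(mx.shape,bool);u0,v0=[(357,223),(224,240)][tag=='top0']; kz[v0-8:v0+9,u0-8:u0+9]=True
    kn=(mx<55)&kz&(Z>.07)
    n,l,s_,c=cv2.connectedComponentsWithStats(kn.astype(np.uint8)); k=1+np.argmax(s_[1:,4]); print(tag,'knob',s_[k],c[k],C[l==k].mean(0).round(4),C[l==k].max(0))
    m=(abs(Z-.01)<.006)&(mx<95)&(abs(X-.52)<.15)&(abs(Y-.1)<.25)
    r,st,P=rectof(im,m,.01); print(tag,'plate',r,st)
```

```text
scene0 key top ((449.9527282714844, -305.0411682128906), (39.54855728149414, 63.812747955322266), 82.15248107910156) [228 135  20  13 138]
scene0 collar ((539.6910400390625, 57.13312911987305), (86.72077178955078, 84.78234100341797), 7.319579124450684) [276 201  40  32 527]
yellow px 295.75 216.525 40 [array([0.5352, 0.0534, 0.051 ])]Traceback (most recent call last):
  File "<stdin>", line 16, in <module>
    return _wrapfunc(a, 'argmax', axis=axis, out=out, **kwds)
    return bound(*args, **kwds)
ValueError: attempt to get argmax of an empty sequence
```

Run:
```python
from m import *
D={}
for tag in('scene0','top0'):
    im=load(tag);C=cloud(im);g=im['frame'].astype(int);mx=g.max(-1);mn=g.min(-1)
    X,Y,Z=C[...,0],C[...,1],C[...,2]
    near=(abs(X-.45)<.06)&(abs(Y+.303)<.06)
    m=near&(Z>.071)&(Z<.09)
    r,st,P=rectof(im,m,.077); print(tag,'key top',r,st)
    zone=(abs(X-.54)<.12)&(abs(Y-.05)<.1)
    m=zone&(mn>140)&(abs(Z-.06)<.008); r,st,P=rectof(im,m,.06); print(tag,'collar',r,st)
    u0,v0=[(357,223),(224,240)][tag=='top0']
    print(mx[v0-6:v0+7,u0-6:u0+7]); print(Z[v0,u0-6:u0+7].round(3))
    m=(abs(Z-.01)<.006)&(mx<95)&(abs(X-.52)<.15)&(abs(Y-.1)<.25)
    r,st,P=rectof(im,m,.01); print(tag,'plate',r,st)
```

```text
scene0 key top ((449.9527282714844, -305.0411682128906), (39.54855728149414, 63.812747955322266), 82.15248107910156) [228 135  20  13 138]
scene0 collar ((539.6910400390625, 57.13312911987305), (86.72077178955078, 84.78234100341797), 7.319579124450684) [276 201  40  32 527]
[[184 186 187 190 192 192 192 191 190 189 187 186 186]
 [184 184 188 190 187 173 174 180 192 192 190 187 186]
 [182 185 181 161 131 115 114 122 143 168 190 190 188]
 [182 179 156 104  70  72  73  72  82 119 169 191 190]
 [182 171 111  68  69  75  75  76  69  82 143 195 193]
 [187 171  83  63  71  76  82  77  70  68 122 181 193]
 [189 175  80  65  72  74  78  76  69  68 112 173 191]
 [187 175  83  61  68  71  73  74  69  68 111 170 189]
 [185 175 107  63  64  69  71  69  65  75 129 180 187]
 [183 178 139  84  70  65  64  63  72 106 156 184 184]
 [180 174 160 160 131  80  78  95 136 168 177 180 182]
 [175 165 170 184 165 144 171 175 181 186 182 181 182]
 [172 162 178 181 166 166 186 187 187 187 186 184 186]]
[-0.003 -0.003  0.102  0.107  0.11   0.108  0.108  0.111  0.105  0.11
  0.109  0.001  0.001]
scene0 plate ((5
[... 616 characters left out ...]
 22  15  14  17  14  14  12  14  35  37  36]
 [ 70  52  18  13  20  35  23  14  12   8  28  38  38]
 [ 70  53  17  15  19  24  14  14  13   7  34  37  37]
 [ 72  67  39  18  13  13  12  12  12  20  35  38  37]
 [ 70  71  53  26  13   9  10  12  21  25  39  37  37]
 [ 48  43  45  36  53  34  53  54 115  77  67  69  69]
 [128 127 128 128 129 128 129 132 137 132 131 130 130]
 [142 142 143 143 143 143 142 143 143 144 143 141 144]
 [145 146 146 144 144 145 144 143 145 145 144 145 146]]
[0.013 0.01  0.11  0.113 0.106 0.113 0.114 0.111 0.111 0.105 0.009 0.012
 0.012]
top0 plate ((496.58135986328125, 115.37164306640625), (44.564697265625, 219.39320373535156), 7.122322082519531) [227 225  67  18 555]
```

Run:
```python
from m import *
R=[]
for tag,u0,v0,th in(('scene0',357,223,100),('top0',224,239,30)):
    im=load(tag); mx=im['frame'].max(-1)
    m=np.zeros(mx.shape,np.uint8); m[v0-6:v0+7,u0-6:u0+7]=mx[v0-6:v0+7,u0-6:u0+7]<th
    if tag[0]=='t': m[:235]=0; m[:,229:]=0
    n,l,s,c=cv2.connectedComponentsWithStats(m); k=1+np.argmax(s[1:,4]); print(s[k],c[k]); R.append(ray(im,*c[k]))
(o1,d1),(o2,d2)=R
A=np.stack([d1,-d2],1); t=np.linalg.lstsq(A,o2-o1,rcond=None)[0]
p1=o1+d1*t[0];p2=o2+d2*t[1]; K=(p1+p2)/2; print(p1,p2,K)
S=np.array([.5387,.0572]); a=np.radians(7.1); Y=np.array([-np.sin(a),np.cos(a)]);X=np.array([Y[1],-Y[0]])
P=S+.17*Y; d=K[:2]-P; print('pivot',P,'knob in manifold',d@X,d@Y,K[2]-.056, np.hypot(d@X,K[2]-.056), np.arctan2(d@X,K[2]-.056))
print('top', P+0, 'tool yaw', np.degrees(np.arctan2(*[.92,.39])))
from scipy.spatial.transform import Rotation as Ro
o=ctrl.get_obs(); M=Ro.from_rotvec(o['tool_rot']).as_matrix(); print(M.round(3), np.degrees(np.arctan2(M[1,1],M[0,1])))
```

```text
[353 220   8   8  52] [356.71153846 223.28846154]
[220 236   9   7  49] [223.69387755 239.16326531]
[0.4634209  0.21723525 0.09809785] [0.46229309 0.21891331 0.09825206] [0.46285699 0.21807428 0.09817496]
pivot [0.51768775 0.22589643] knob in manifold -0.055377139910437634 -0.0009850042544254803 0.04217495633991707 0.06960858113001654 -0.9199155849192107
top [0.51768775 0.22589643] tool yaw 67.02727866917134
[[-0.918  0.396 -0.001]
 [ 0.396  0.918 -0.002]
 [ 0.    -0.002 -1.   ]] 66.69411506820963
```

Request:
jog_arm(steps=[{"dx": 0.4,"dy": -0.7,"twist": 0.6},{"dx": 0.85,"dy": -1.45,"twist": 1.2},{"dx": 1.35,"dy": -2.25,"twist": 1.8},{"dx": 1.85,"dy": -3.05,"twist": 2.4},{"dx": 2.3,"dy": -3.8,"twist": 3.04}], gripper=0, newtons=30)

```text
validation failed for argument at $.st...
```

```bash
cat > go.py <<'E'
import sys
from h import *
from scipy.spatial.transform import Rotation as Ro
def st():
    o=ctrl.get_obs(); M=Ro.from_rotvec(o['tool_rot']).as_matrix(); yaw=np.degrees(np.arctan2(M[1,1],M[0,1]))
    print('t',round(o['t'],2),'tcp',o['tool_pos'].round(4),'yaw',yaw.round(2),'tilt',np.degrees(np.arccos(-M[2,2])).round(2),'F',o['contact_force'].round(1),'T',o['wrist_torque'].round(2),'op',round(o['opening'],4)); return o,yaw
def delta(x,y,z,yaw):
    o,w=st(); d=(np.array([x,y,z])-o['tool_pos'])/.06; print('units',d.round(2),'twist',round((yaw-w)/10,2))
if __name__=='__main__': delta(*map(float,sys.argv[1:]))
E
python3 go.py .463 .2185 .15 97.1
```

```text
t 0.1 tcp [0.247  0.5735 0.2302] yaw 66.69 tilt 0.11 F [ 0.2  0.1 -0.2] T [-0.05  0.04  0.01] op 0.0852
units [ 3.6  -5.92 -1.34] twist 3.04
```

Request:
jog_arm(steps=[{"dx": 0.4,"dy": -0.7,"dz": 0,"twist": 0.6},{"dx": 0.85,"dy": -1.45,"dz": 0,"twist": 1.2},{"dx": 1.35,"dy": -2.25,"dz": 0,"twist": 1.8},{"dx": 1.85,"dy": -3.05,"dz": 0,"twist": 2.4},{"dx": 2.3,"dy": -3.8,"dz": 0,"twist": 3.0}], gripper=0, newtons=30)

```text
t: 0.72
tool_pos: [0.3855, 0.3437, 0.2297]
tool_rot: [0.189, -3.135, 0.004]
contact_force: [-0.1, 0.1, 0.0]
opening: 0.0854
```

```bash
python3 go.py .463 .2185 .17 97.1
```

```text
t 0.72 tcp [0.3855 0.3437 0.2297] yaw 96.89 tilt 0.13 F [-0.1  0.1  0. ] T [-0.03 -0.03  0.02] op 0.0854
units [ 1.29 -2.09 -0.99] twist 0.02
```

Request:
jog_arm(steps=[{"dx": 0.45,"dy": -0.75,"dz": 0,"twist": 0},{"dx": 0.9,"dy": -1.45,"dz": 0,"twist": 0},{"dx": 1.3,"dy": -2.08,"dz": -0.3,"twist": 0},{"dx": 1.3,"dy": -2.08,"dz": -1.0,"twist": 0},{"dx": 1.3,"dy": -2.08,"dz": -1.0,"twist": 0}])

```text
t: 1.35
tool_pos: [0.4608, 0.2175, 0.1655]
tool_rot: [0.186, -3.127, 0.007]
contact_force: [0.8, 0.5, 1.1]
opening: 0.0856
```

```bash
python3 go.py .463 .2185 .077 97.1
python3 - <<'E'
from h import *
im=grab('wrist','w1'); print(im['fx'],im['cx'],im['cy'],im['extrinsics'].round(3).tolist())
E
```

```text
t 1.35 tcp [0.4608 0.2175 0.1655] yaw 96.82 tilt 0.57 F [0.8 0.5 1.1] T [-0.    0.01 -0.02] op 0.0856
units [ 0.04  0.02 -1.47] twist 0.03
325.19226210127806 281.1333375794004 208.77240915844988 [[-0.118, 0.952, 0.283, 0.39], [0.993, 0.114, 0.031, 0.21], [-0.003, 0.284, -0.959, 0.306], [0.0, 0.0, 0.0, 1.0]]
```

View pics/w1.png

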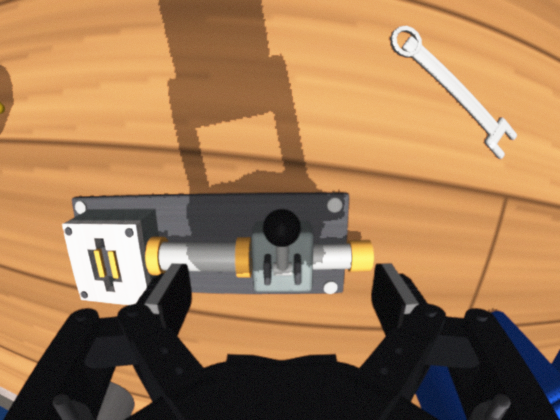

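The wrist picture shows the knob at (282,228), between the open fingers at (175,290) and (390,290), and the socket at (104,263). The jaws line up, so I go down and grip the knob.

Request:
jog_arm(steps=[{"dx": 0.03,"dy": 0.0,"dz": -0.5,"twist": 0},{"dx": 0.03,"dy": 0.0,"dz": -1.0,"twist": 0},{"dx": 0.03,"dy": 0.0,"dz": -1.45,"twist": 0},{"dx": 0.03,"dy": 0.0,"dz": -1.45,"twist": 0}])

```text
t: 1.9
tool_pos: [0.4631, 0.2188, 0.0806]
tool_rot: [0.19, -3.129, 0.006]
contact_force: [-0.4, -0.5, -0.1]
opening: 0.0856
```

Request:
jog_arm(steps=[{"dx": 0,"dy": 0,"dz": 0,"twist": 0},{"dx": 0,"dy": 0,"dz": 0,"twist": 0},{"dx": 0,"dy": 0,"dz": 0,"twist": 0},{"dx": 0,"dy": 0,"dz": 0,"twist": 0},{"dx": 0,"dy": 0,"dz": 0,"twist": 0}], gripper=255, newtons=30)

```text
t: 2.52
tool_pos: [0.4632, 0.2178, 0.0812]
tool_rot: [0.19, -3.129, 0.01]
contact_force: [-0.9, -6.0, 3.0]
opening: 0.0239
```

Run:
```python
from go import *
o,w=st()
grab('wrist','w2')
p=o['tool_pos']; S=np.array([.5387,.0572]); a=np.radians(7.1); X=np.array([np.cos(a),np.sin(a)])
th=-.9
for t in(-.7,-.5,-.3,-.15,0,.05):
    d=.07*(np.sin(t)-np.sin(th)); dz=.07*(np.cos(t)-np.cos(th)); print(t,(np.r_[d*X,dz]/.06).round(2))
```

```text
t 2.52 tcp [0.4632 0.2178 0.0812] yaw 96.96 tilt 0.55 F [-0.9 -6.   3. ] T [-0.83  0.25  0.  ] op 0.0239
-0.7 [0.16 0.02 0.17]
-0.5 [0.35 0.04 0.3 ]
-0.3 [0.56 0.07 0.39]
-0.15 [0.73 0.09 0.43]
0 [0.91 0.11 0.44]
0.05 [0.96 0.12 0.44]
```

View pics/w2.png

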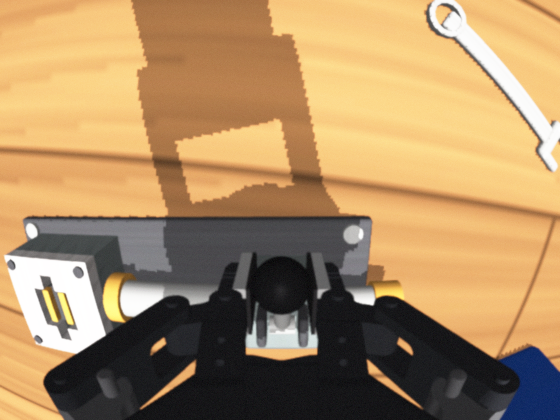

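The knob at (282,285) is between the pads and the opening reads 24 mm. I swing it along the arc now.

Request:
jog_arm(steps=[{"dx": 0.16,"dy": 0.02,"dz": 0.17,"twist": 0},{"dx": 0.35,"dy": 0.04,"dz": 0.3,"twist": 0},{"dx": 0.56,"dy": 0.07,"dz": 0.39,"twist": 0},{"dx": 0.73,"dy": 0.09,"dz": 0.43,"twist": 0},{"dx": 0.91,"dy": 0.11,"dz": 0.44,"twist": 0}])

```text
t: 3.2
tool_pos: [0.5188, 0.2248, 0.1082]
tool_rot: [0.19, -3.129, 0.009]
contact_force: [-3.0, 1.3, -1.4]
opening: 0.0238
```

Request:
jog_arm(steps=[{"dx": 0.04,"dy": 0,"dz": 0,"twist": 0},{"dx": 0.04,"dy": 0,"dz": 0,"twist": 0}])

```text
t: 3.45
tool_pos: [0.5219, 0.2252, 0.1082]
tool_rot: [0.19, -3.13, 0.007]
contact_force: [-0.7, 2.8, -2.7]
opening: 0.0238
```

Run:
```python
from go import *
o,w=st()
im=grab('scene','s3'); crop(im,262,382,190,280,5,'s3c')
im=grab('top','t3'); grab('wrist','w3');crop(im,190,310,190,265,5,'t3c')
```

```text
t 3.45 tcp [0.5219 0.2252 0.1082] yaw 96.96 tilt 0.41 F [-0.7  2.8 -2.7] T [0.33 0.15 0.05] op 0.0238
```

View pics/s3c.png

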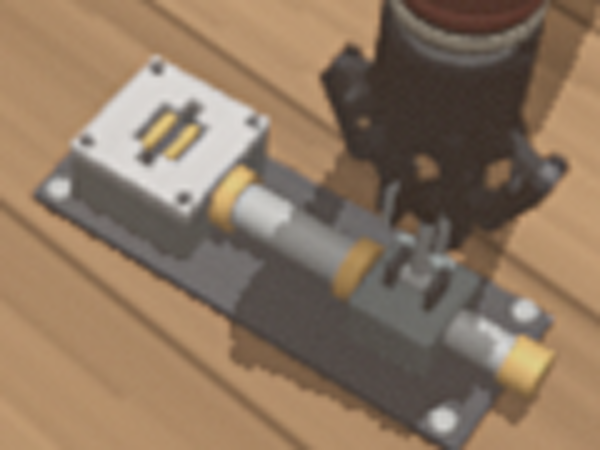

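View pics/w3.png

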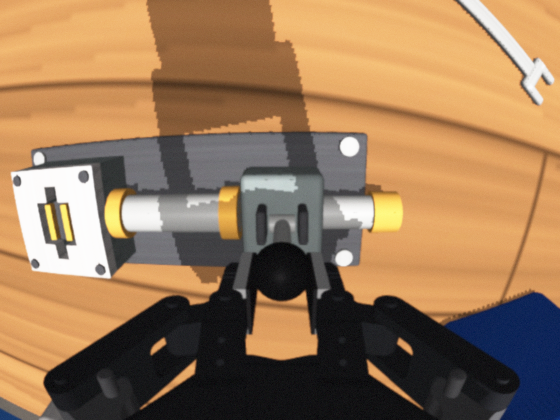

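```bash
cat >> h.py <<'E'
def fray(im,u,v):
    x,y=u-im['cx'],v-im['cy']; r=np.hypot(x,y); th=r/im['fx']; s=np.sin(th)/max(r,1e-9)
    E=im['extrinsics']; return E[:3,3],E[:3,:3]@np.array([x*s,y*s,np.cos(th)])
def fplane(im,u,v,z):
    o,d=fray(im,u,v); return o+d*(z-o[2])/d[2]
def fcloud(im):
    z=im['range_z'];h,w=z.shape; v,u=np.mgrid[:h,:w]; x,y=u-im['cx'],v-im['cy']; r=np.hypot(x,y)+1e-9; t=np.tan(r/im['fx'])/r
    return np.stack([x*t*z,y*t*z,z],-1)@im['extrinsics'][:3,:3].T+im['extrinsics'][:3,3]
E
python3 - <<'E'
from h import *
for tag in('w1','w2','w3'):
    im=load(tag); mx=im['frame'].max(-1); C=fcloud(im)
    v0={'w1':228,'w2':285,'w3':270}[tag]
    m=np.zeros(mx.shape,bool); m[v0-40:v0+40,255:310]=mx[v0-40:v0+40,255:310]<28
    P=C[m]; print(tag,m.sum(), 'median',np.median(P,0).round(4),'max',np.percentile(P,98,axis=0).round(4),'min',np.percentile(P,2,axis=0).round(4))
    c=cv2.HoughCircles(cv2.GaussianBlur(cv2.cvtColor(im['frame'],cv2.COLOR_RGB2GRAY),(3,3),0),cv2.HOUGH_GRADIENT,1,200,param1=80,param2=12,minRadius=15,maxRadius=36) 
    # rays
    print(c)
for z in (.126,):
    im=load('w3');print(fplane(im,282,270,z))
im=load('w2');print(fplane(im,282,285,.0995)); im=load('w1');print(fplane(im,282,228,.0995))
E
```

```text
w1 1006 median [0.4603 0.2175 0.1079] max [0.4721 0.2284 0.1116] min [0.4517 0.2068 0.1005]
[[[281.5 227.5  18.3]
  [446.5  44.5  34.3]
  [ 85.5 330.5  22.5]
  [528.5 304.5  24.4]]]
w2 2377 median [0.4573 0.2178 0.1058] max [0.4697 0.2295 0.1104] min [0.4507 0.2069 0.0909]
[[[281.5 291.5  35.4]
  [ 75.5 289.5  28.8]
  [443.5  20.5  17.7]
  [527.5 362.5  18. ]]]
w3 2544 median [0.5101 0.2245 0.1327] max [0.523  0.2371 0.1369] min [0.5025 0.2139 0.1226]
[[[281.5 271.5  29.9]
  [ 24.5 391.5  27.2]
  [550.5  71.5  33.2]
  [476.5 397.5  31. ]]]
[0.51343656 0.22470675 0.126     ]
[0.46223895 0.21828642 0.0995    ]
[0.4641261  0.21842879 0.0995    ]
```

Run:
```python
from h import *
from scipy.optimize import least_squares
S=np.array([.5387,.0572]); a=np.radians(7.1); Y=np.array([-np.sin(a),np.cos(a)]);X=np.array([Y[1],-Y[0]]);Pv=S+.17*Y
for tag in('w1','w2','w3'):
    im=load(tag); mx=im['frame'].max(-1); C=fcloud(im)
    v0={'w1':228,'w2':285,'w3':270}[tag]; R={'w1':15,'w2':22,'w3':22}[tag]
    v,u=np.mgrid[:420,:560]; m=((u-281.5)**2+(v-v0)**2<R*R)
    P=C[m]
    f=least_squares(lambda c:np.linalg.norm(P-c,axis=1)-.013,np.median(P,0)-[0,0,.01],loss='soft_l1',f_scale=.001).x
    d=f[:2]-Pv; print(tag,f.round(4),'mani x,y,z',(d@X).round(4),(d@Y).round(4),f[2]-.056,'ang',np.arctan2(d@X,f[2]-.056))
# pixel collar in wrist view
for tag in('w1','w3'):
    im=load(tag);C=fcloud(im);g=im['frame'].astype(int)
    m=((g.min(-1)>150)&(abs(C[...,2]-.06)<.008)&(C[...,1]<.12)).astype(np.uint8)
    cnt=max(cv2.findContours(m,cv2.RETR_EXTERNAL,cv2.CHAIN_APPROX_NONE)[0],key=len)[:,0]
    Q=np.array([fplane(im,p,q,.06)[:2] for p,q in cnt]); print(tag,cv2.minAreaRect((Q*1000).astype(np.float32)))
```

```text
w1 [0.464  0.2183 0.0983] mani x,y,z -0.0542 -0.0009 0.04232206503446726 ang -0.9075693737732187
w2 [0.4635 0.2178 0.0975] mani x,y,z -0.0548 -0.0013 0.04145257857075816 ang -0.9228198514734468
w3 [0.5153 0.2246 0.1237] mani x,y,z -0.0025 -0.001 0.06767176026635041 ang -0.03740346868863478
w1 ((537.84130859375, 57.91516876220703), (84.20529174804688, 84.25049591064453), 7.137225151062012)
w3 ((538.1559448242188, 58.472930908203125), (83.9349365234375, 83.99993133544922), 7.285966396331787)
```

The ball is still about 2.5 mm (0.035 rad) short of upright, because it slid in the pads. I grip harder and nudge it.

Request:
jog_arm(steps=[{"dx": 0,"dy": 0,"dz": 0,"twist": 0},{"dx": 0.04,"dy": 0,"dz": 0,"twist": 0},{"dx": 0.04,"dy": 0,"dz": 0,"twist": 0}], newtons=60)

```text
t: 3.98
tool_pos: [0.523, 0.2253, 0.1082]
tool_rot: [0.191, -3.128, 0.007]
contact_force: [-4.7, 2.1, -0.1]
opening: 0.023
```

```bash
cat > ball.py <<'E'
from go import *
from scipy.optimize import least_squares
import sys
def ball(tag,v0,R=22,u0=281.5):
    S=np.array([.538,.058]); a=np.radians(7.15); Y=np.array([-np.sin(a),np.cos(a)]);X=np.array([Y[1],-Y[0]]);Pv=S+.17*Y
    im=load(tag); C=fcloud(im); v,u=np.mgrid[:420,:560]; P=C[((u-u0)**2+(v-v0)**2<R*R)]
    f=least_squares(lambda c:np.linalg.norm(P-c,axis=1)-.013,np.median(P,0)-[0,0,.01],loss='soft_l1',f_scale=.001).x
    d=f[:2]-Pv; print(tag,f.round(4),'mani',(d@X).round(4),(d@Y).round(4),(f[2]-.056).round(4),'ang',np.arctan2(d@X,f[2]-.056).round(3))
E
python3 - <<'E'
from ball import *
st(); grab('wrist','w4'); ball('w1',228,15); ball('w3',270); ball('w4',270)
E
```

```text
t 3.98 tcp [0.523  0.2253 0.1082] yaw 96.98 tilt 0.51 F [-4.7  2.1 -0.1] T [0.31 0.93 0.1 ] op 0.023
w1 [0.464  0.2183 0.0983] mani -0.0534 -0.0017 0.0423 ang -0.901
w3 [0.5153 0.2246 0.1237] mani -0.0018 -0.0019 0.0677 ang -0.026
w4 [0.5168 0.2247 0.1237] mani -0.0003 -0.0019 0.0677 ang -0.004
```

View pics/w4.png

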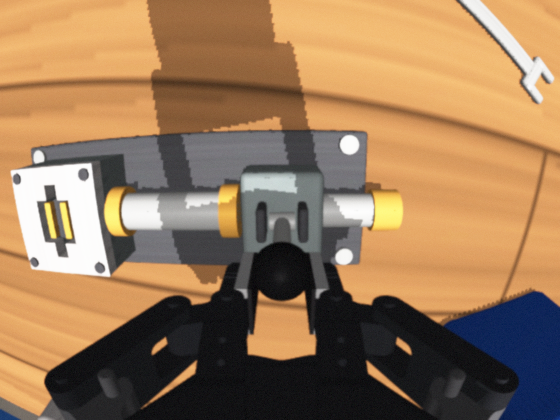

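Request:
jog_arm(steps=[{"dx": 0,"dy": 0,"dz": 0,"twist": 0},{"dx": 0,"dy": 0,"dz": 0,"twist": 0},{"dx": 0,"dy": 0,"dz": 0,"twist": 0},{"dx": 0,"dy": 0,"dz": 0.4,"twist": 0},{"dx": 0,"dy": 0,"dz": 1.2,"twist": 0}], gripper=0)

```text
t: 4.65
tool_pos: [0.5216, 0.2246, 0.1784]
tool_rot: [0.19, -3.123, 0.009]
contact_force: [0.1, 0.3, 0.4]
opening: 0.0856
```

Request:
jog_arm(steps=[{"dx": -0.5,"dy": 0,"dz": 0.3,"twist": 0},{"dx": -1.0,"dy": -0.2,"dz": 0.3,"twist": 0},{"dx": -1.5,"dy": -1.0,"dz": 0.3,"twist": 0},{"dx": -1.5,"dy": -1.8,"dz": 0.3,"twist": 0},{"dx": -1.5,"dy": -2.2,"dz": 0.3,"twist": 0}])

```text
t: 5.28
tool_pos: [0.4314, 0.0909, 0.1968]
tool_rot: [0.188, -3.125, 0.01]
contact_force: [0.1, -0.3, -0.8]
opening: 0.0855
```

Run:
```python
from ball import *
o,w=st(); im=grab('wrist','w5'); im=grab('scene','s5'); grab('top','t5'); crop(im,262,382,190,280,5,'s5c')
```

```text
t 5.28 tcp [0.4314 0.0909 0.1968] yaw 96.88 tilt 0.73 F [ 0.1 -0.3 -0.8] T [0.   0.   0.07] op 0.0855
```

View pics/w5.png

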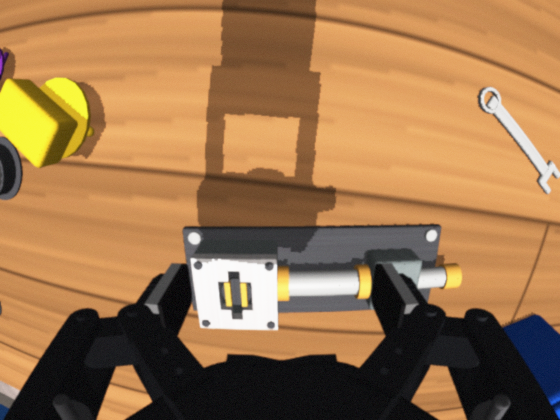

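View pics/s5c.png

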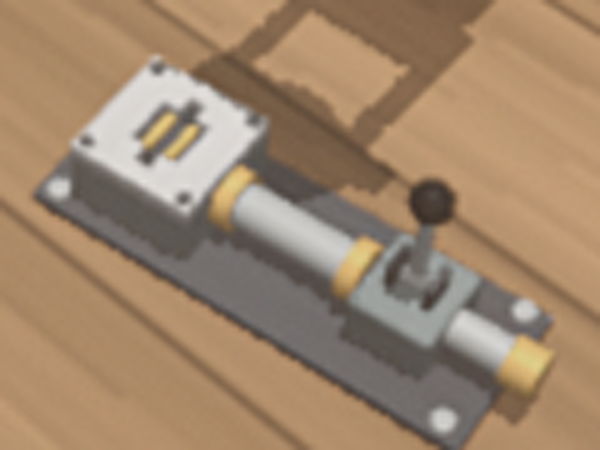

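The scene crop shows the lever upright with its knob at about (348,230) and its pivot at about (346,245). The wrist view shows the socket at (235,293). I check the angle by triangulation and measure the socket.

Run:
```python
from h import *
R=[]
t=load('t5'); crop(t,195,305,190,255,6,'t5c')
for tag,u0,v0,th in(('s5',348,230,100),('t5',223,222,30)):
    im=load(tag); mx=im['frame'].max(-1)
    m=np.zeros(mx.shape,np.uint8); m[v0-8:v0+9,u0-8:u0+9]=mx[v0-8:v0+9,u0-8:u0+9]<th
    n,l,s,c=cv2.connectedComponentsWithStats(m); k=1+np.argmax(s[1:,4]); print(s[k],c[k]); R.append(ray(im,*c[k]))
(o1,d1),(o2,d2)=R
q=np.linalg.lstsq(np.stack([d1,-d2],1),o2-o1,rcond=None)[0]
p1=o1+d1*q[0];p2=o2+d2*q[1];K=(p1+p2)/2;print(p1.round(4),p2.round(4),K.round(4))
K0=np.array([.46286,.21807]);a=np.radians(7.15);X=np.array([np.cos(a),np.sin(a)]);print('moved along X',(K[:2]-K0)@X,'want .0548')
im=load('w5');C=fcloud(im);g=im['frame'].astype(int)
for tag,im in(('s5',load('s5')),('t5',t),('w5',im)):
    w=tag=='w5';C=(fcloud if w else cloud)(im);g=im['frame'].astype(int)
    m=((g.min(-1)>140)&(abs(C[...,2]-.06)<.008)&(C[...,1]<.12)&(abs(C[...,0]-.54)<.08)&(C[...,1]>0)).astype(np.uint8)
    cnt=max(cv2.findContours(m,cv2.RETR_EXTERNAL,cv2.CHAIN_APPROX_NONE)[0],key=len)[:,0]
    Q=np.array([(fplane if w else plane)(im,p,r,.06)[:2] for p,r in cnt]); print(tag,cv2.minAreaRect((Q*1000).astype(np.float32)))
```

```text
[344 226   9  10  63] [347.80952381 230.20634921]
[217 218   8   8  46] [220.73913043 221.36956522]
[0.5153 0.2238 0.1228] [0.5142 0.2254 0.1229] [0.5148 0.2246 0.1229]
moved along X 0.052339197035359004 want .0548
s5 ((540.2972412109375, 57.83802032470703), (86.13768768310547, 84.93399047851562), 6.524736404418945)
t5 ((538.6463012695312, 57.71027755737305), (81.60162353515625, 83.04046630859375), 6.561085224151611)
w5 ((537.9578857421875, 56.630577087402344), (84.53050994873047, 84.01876831054688), 7.43612003326416)
```

View pics/t5c.png

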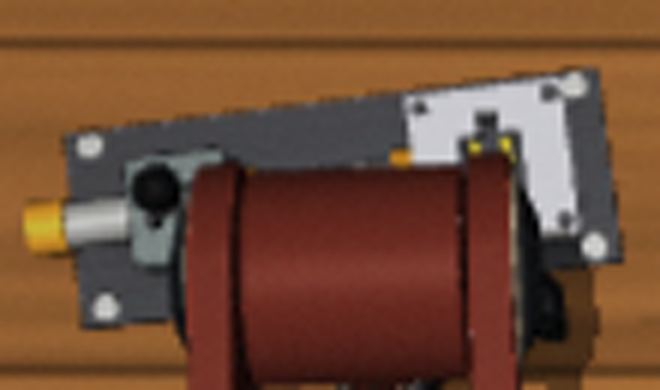

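The estimates of the lever angle spread from 0 to -0.05 rad, so I take one clear, free view before leaving it.

Request:
jog_arm(steps=[{"dx": 0,"dy": 0.7,"dz": 0,"twist": 0},{"dx": 0.2,"dy": 1.5,"dz": 0.1,"twist": 0},{"dx": 0.3,"dy": 2.1,"dz": 0.3,"twist": 0},{"dx": 0.3,"dy": 2.1,"dz": 0.3,"twist": 0}])

```text
t: 5.92
tool_pos: [0.4503, 0.2207, 0.2158]
tool_rot: [0.193, -3.126, 0.008]
contact_force: [-0.2, -0.0, -0.6]
opening: 0.0855
```

Run:
```python
from ball import *
o,w=st(); im=grab('wrist','w6')
```

```text
t 5.92 tcp [0.4503 0.2207 0.2158] yaw 97.08 tilt 0.63 F [-0.2 -0.  -0.6] T [-0.01  0.01 -0.02] op 0.0855
```

View pics/w6.png

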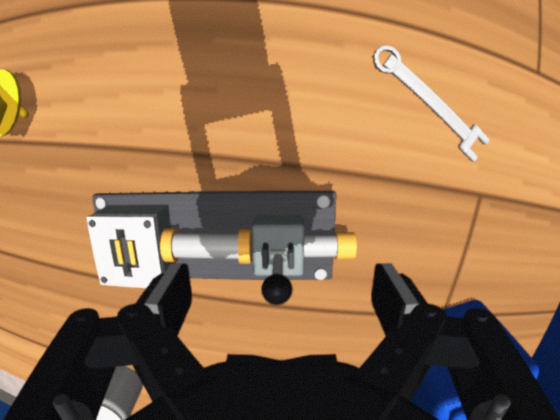

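Run:
```python
from ball import *
im=load('w6');C=fcloud(im);g=im['frame'].astype(int)
ball('w6',289,12,277); 
K=fplane(im,277,289,.126);print('knob ray',K)
m=((g.min(-1)>140)&(abs(C[...,2]-.06)<.008)&(C[...,1]<.12)&(abs(C[...,0]-.54)<.08)&(C[...,1]>0)).astype(np.uint8)
cnt=max(cv2.findContours(m,cv2.RETR_EXTERNAL,cv2.CHAIN_APPROX_NONE)[0],key=len)[:,0]
Q=np.array([fplane(im,p,r,.06)[:2] for p,r in cnt]); r=cv2.minAreaRect((Q*1000).astype(np.float32)); print(r)
a=np.radians(7.2);X=np.array([np.cos(a),np.sin(a)]);Y=np.array([-X[1],X[0]]);S=np.array(r[0])/1000;print('rel socket',(K[:2]-S)@X,(K[:2]-S)@Y)
# valve body top and collar in manifold coords
P=C.reshape(-1,3); xm=(P[:,:2]-S)@X; ym=(P[:,:2]-S)@Y
for nm,s in (('body',(abs(ym-.17)<.02)&(abs(xm)<.05)&(P[:,2]>.03)&(P[:,2]<.09)),('pipe',(abs(ym-.09)<.02)&(abs(xm)<.04)&(P[:,2]>.02))):
    print(nm,np.histogram(P[s,2],bins=12)); t=s&(P[:,2]>np.percentile(P[s,2],60)-.004); print(np.percentile(xm[t],[1,5,50,95,99]).round(4), np.median(P[t,2]))
crop(im,230,330,200,310,6,'w6c')
```

```text
w6 [0.5168 0.2251 0.1238] mani -0.0003 -0.0016 0.0678 ang -0.004
knob ray [0.51539945 0.22514072 0.126     ]
((537.8180541992188, 57.798152923583984), (85.0234146118164, 84.5335693359375), 7.157144069671631)
rel socket -0.001268244963962073 0.1688328212529186
body (array([  65,   50,  323, 1025,   39,  134,  220,   97,   18,   22,   22,
         26]), array([0.0301359 , 0.03510549, 0.04007509, 0.04504468, 0.05001427,
       0.05498387, 0.05995346, 0.06492306, 0.06989265, 0.07486225,
       0.07983184, 0.08480144, 0.08977103]))
[-0.0288 -0.0272 -0.0061  0.0246  0.0285] 0.04609636790377736
pipe (array([  4,   0,  10,  28,  26,  41,  48,  57,  97, 132, 292, 128]), array([0.02426314, 0.02602339, 0.02778363, 0.02954387, 0.03130411,
       0.03306435, 0.03482459, 0.03658484, 0.03834508, 0.04010532,
       0.04186556, 0.0436258 , 0.04538604]))
[-0.01   -0.0089 -0.0011  0.0102  0.011 ] 0.042537122783383674
```

View pics/w6c.png

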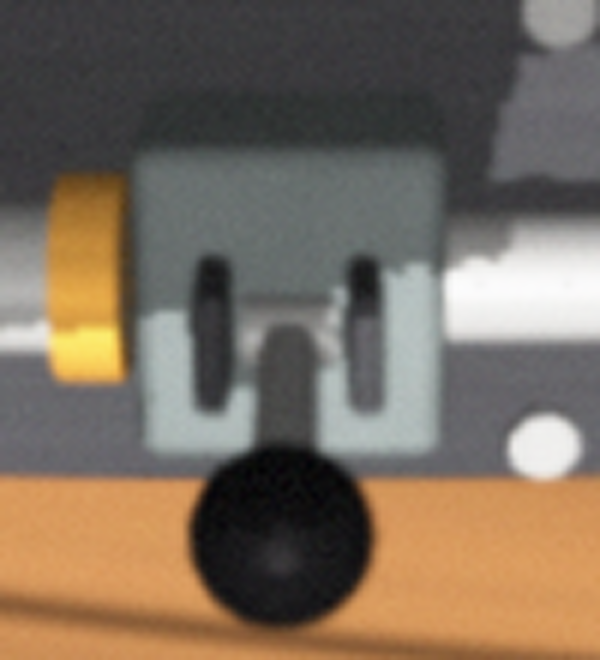

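The body spans -28 to +28 mm about the pivot line and the knob sits 0.3 to 1.3 mm off it, so the lever is within about 0.02 rad of upright. On to the key.

Request:
jog_arm(steps=[{"dx": 0,"dy": -0.7,"dz": 0,"twist": 0},{"dx": 0,"dy": -1.6,"dz": 0,"twist": -0.3},{"dx": 0,"dy": -2.55,"dz": 0,"twist": -0.6},{"dx": 0,"dy": -3.5,"dz": 0,"twist": -0.9},{"dx": 0,"dy": -4.4,"dz": 0,"twist": -1.2}])

```text
t: 6.6
tool_pos: [0.4489, -0.0469, 0.2145]
tool_rot: [-0.141, -3.127, 0.008]
contact_force: [1.6, -0.4, -0.3]
opening: 0.0856
```

Request:
jog_arm(steps=[{"dx": 0,"dy": -0.9,"dz": 0,"twist": 0},{"dx": 0,"dy": -1.8,"dz": 0,"twist": 0},{"dx": 0,"dy": -2.7,"dz": 0,"twist": 0},{"dx": 0,"dy": -3.5,"dz": 0,"twist": 0},{"dx": 0,"dy": -4.1,"dz": 0,"twist": 0}])

```text
t: 7.22
tool_pos: [0.4475, -0.2951, 0.2139]
tool_rot: [-0.145, -3.125, 0.008]
contact_force: [0.2, 1.0, 0.8]
opening: 0.0854
```

Request:
jog_arm(steps=[{"dx": 0,"dy": -0.2,"dz": 0,"twist": 0},{"dx": 0,"dy": -0.2,"dz": -0.3,"twist": 0},{"dx": 0,"dy": -0.2,"dz": -0.3,"twist": 0}])

```text
t: 7.6
tool_pos: [0.4463, -0.305, 0.1928]
tool_rot: [-0.143, -3.122, 0.002]
contact_force: [-1.2, 0.2, 0.1]
opening: 0.0856
```

Run:
```python
from ball import *
o,w=st(); im=grab('wrist','w7')
```

```text
t 7.6 tcp [ 0.4463 -0.305   0.1928] yaw 84.75 tilt 0.96 F [-1.2  0.2  0.1] T [-0.04  0.04  0.  ] op 0.0856
```

View pics/w7.png

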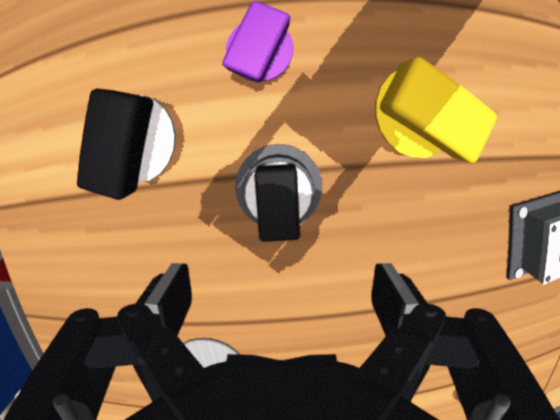

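The wrist view shows the smaller black key in its holder, its block at (278,203), and it also clears the others: black at (115,143), purple at (257,40), yellow at (440,110). I measure the block's top face.

```bash
cat > kt.py <<'E'
from ball import *
def keytop(im,u0,v0,z,half=70,wrist=True,bright=60):
    C=fcloud(im); g=im['frame'].max(-1)
    m=np.zeros(g.shape,np.uint8); s=np.s_[v0-half:v0+half,u0-half:u0+half]; m[s]=(abs(C[s][...,2]-z)<.008)&(g[s]<bright)
    m=cv2.morphologyEx(m,cv2.MORPH_OPEN,np.ones((3,3)))
    cnt=max(cv2.findContours(m,cv2.RETR_EXTERNAL,cv2.CHAIN_APPROX_NONE)[0],key=len)[:,0]
    Q=np.array([fplane(im,p,r,z)[:2] for p,r in cnt]); r=cv2.minAreaRect((Q*1000).astype(np.float32)); 
    print('top z',np.median(C[m>0][:,2]).round(4),'rect',np.round(r[0],1),np.round(r[1],1),round(r[2],2)); return r
E
python3 - <<'E'
from kt import *
im=load('w7'); keytop(im,278,203,.077); keytop(im,278,203,.077,bright=90)
C=fcloud(im); print(C[195:240:6,278].round(4)); crop(im,230,330,140,250,6,'w7c')
# holder rim
E
```

```text
top z 0.0745 rect [ 446.4 -307.6] [34.5 61.9] 87.63
top z 0.0745 rect [ 446.6 -308.1] [35.  62.3] 89.2
[[ 0.4385 -0.3065  0.0753]
 [ 0.4437 -0.307   0.0747]
 [ 0.4489 -0.3075  0.0744]
 [ 0.4539 -0.3079  0.0752]
 [ 0.4592 -0.3084  0.0751]
 [ 0.4646 -0.309   0.0745]
 [ 0.4704 -0.3095  0.0733]
 [ 0.475  -0.3099  0.0756]]
```

View pics/w7c.png

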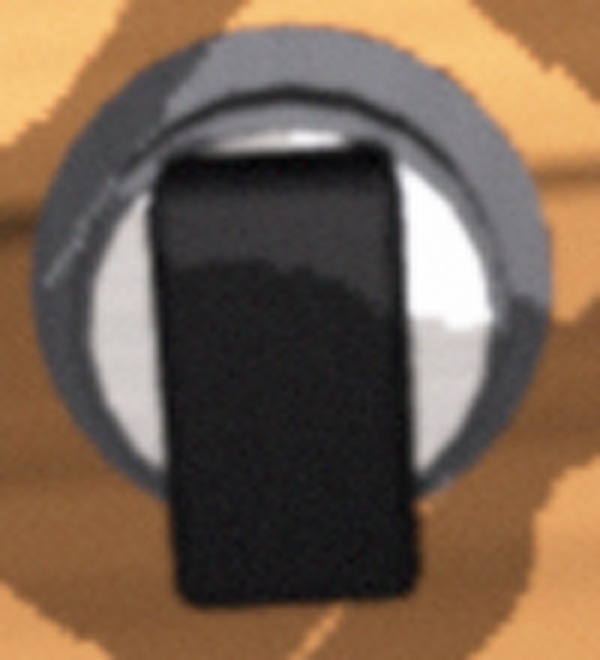

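Request:
jog_arm(steps=[{"dx": 0.0,"dy": -0.05,"dz": 0,"twist": 0.3},{"dx": 0.0,"dy": -0.05,"dz": -0.7,"twist": 0.32},{"dx": 0.0,"dy": -0.05,"dz": -1.5,"twist": 0.32},{"dx": 0.0,"dy": -0.05,"dz": -1.5,"twist": 0.32}])

```text
t: 8.15
tool_pos: [0.4445, -0.3049, 0.0997]
tool_rot: [-0.053, -3.119, -0.005]
contact_force: [-0.1, 1.2, 0.3]
opening: 0.0855
```

Run:
```python
from kt import *
delta(.4465,-.3078,.042,88); im=grab('wrist','w8');
```

```text
t 8.15 tcp [ 0.4445 -0.3049  0.0997] yaw 88.06 tilt 1.29 F [-0.1  1.2  0.3] T [ 0.03 -0.06  0.04] op 0.0855
units [ 0.03 -0.05 -0.96] twist -0.01
```

View pics/w8.png

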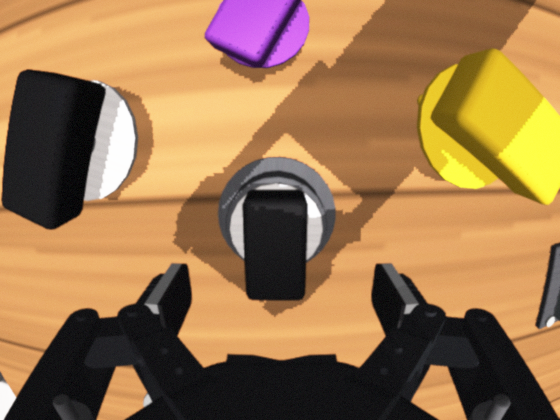

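Request:
jog_arm(steps=[{"dx": 0.05,"dy": -0.05,"dz": 0,"twist": 0},{"dx": 0.05,"dy": -0.05,"dz": 0,"twist": 0},{"dx": 0.05,"dy": -0.05,"dz": 0,"twist": 0}])

```text
t: 8.57
tool_pos: [0.4499, -0.3102, 0.1044]
tool_rot: [-0.053, -3.125, 0.003]
contact_force: [0.2, 0.8, 0.5]
opening: 0.0855
```

Run:
```python
from kt import *
o,w=delta(.4465,-.3078,.042,88) or st(); print(o['dq'].round(3)); im=grab('wrist','w9'); print(Ro.from_rotvec(o['tool_rot']).as_matrix()[:,2].round(4)); keytop(im,275,250,.077);
```

```text
t 8.57 tcp [ 0.4499 -0.3102  0.1044] yaw 88.05 tilt 0.92 F [0.2 0.8 0.5] T [ 0.01 -0.01 -0.02] op 0.0855
units [-0.06  0.04 -1.04] twist -0.0
t 8.57 tcp [ 0.4499 -0.3102  0.1044] yaw 88.05 tilt 0.92 F [0.2 0.8 0.5] T [ 0.01 -0.01 -0.02] op 0.0855
[-0.003  0.004  0.012  0.    -0.001  0.001]
[-0.016  -0.0018 -0.9999]
top z 0.0746 rect [ 445.6 -308.1] [34.1 62.1] 87.97
```

Request:
jog_arm(steps=[{"dx": -0.06,"dy": 0.04,"dz": -0.3,"twist": 0},{"dx": -0.06,"dy": 0.04,"dz": -0.7,"twist": 0},{"dx": -0.06,"dy": 0.04,"dz": -1.04,"twist": 0},{"dx": -0.06,"dy": 0.04,"dz": -1.04,"twist": 0},{"dx": -0.06,"dy": 0.04,"dz": -1.04,"twist": 0}])

```text
t: 9.25
tool_pos: [0.4461, -0.3077, 0.0417]
tool_rot: [-0.053, -3.125, 0.003]
contact_force: [0.2, -0.2, -0.5]
opening: 0.0851
```

Run:
```python
from kt import *
o,w=delta(.446,-.308,.042,88) or st(); im=grab('wrist','w10'); keytop(im,275,300,.077)
```

```text
t 9.25 tcp [ 0.4461 -0.3077  0.0417] yaw 88.04 tilt 0.95 F [ 0.2 -0.2 -0.5] T [ 0.02 -0.05 -0.02] op 0.0851
units [-0.   -0.01  0.  ] twist -0.0
t 9.25 tcp [ 0.4461 -0.3077  0.0417] yaw 88.04 tilt 0.95 F [ 0.2 -0.2 -0.5] T [ 0.02 -0.05 -0.02] op 0.0851
top z 0.0746 rect [ 443.5 -307.9] [33.5 59.3] 87.97
```

View pics/w10.png

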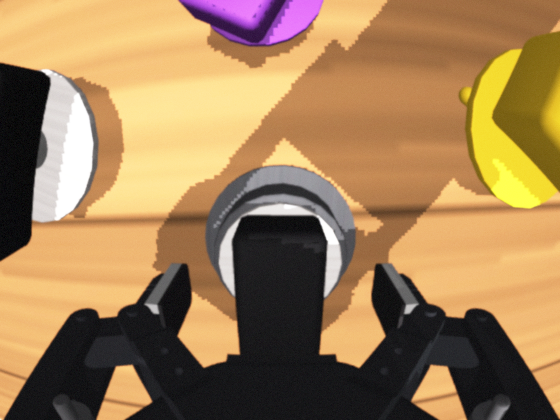

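The block's near end runs from (235,220) to (327,220), centred between the pads at (180,290) and (382,290). Closing.

Request:
jog_arm(steps=[{"dx": 0,"dy": 0,"dz": 0,"twist": 0},{"dx": 0,"dy": 0,"dz": 0,"twist": 0},{"dx": 0,"dy": 0,"dz": 0,"twist": 0},{"dx": 0,"dy": 0,"dz": 0,"twist": 0},{"dx": 0,"dy": 0,"dz": 0,"twist": 0}], gripper=255, newtons=60)

```text
t: 9.93
tool_pos: [0.4469, -0.3085, 0.043]
tool_rot: [-0.054, -3.127, 0.005]
contact_force: [0.3, -0.6, 2.8]
opening: 0.0353
```

Request:
jog_arm(steps=[{"dx": 0,"dy": 0,"dz": 0,"twist": 0},{"dx": 0,"dy": 0,"dz": 0,"twist": 0}], newtons=110)

```text
t: 10.18
tool_pos: [0.447, -0.3086, 0.0432]
tool_rot: [-0.054, -3.127, 0.005]
contact_force: [0.2, -0.9, 2.5]
opening: 0.0343
```

Run:
```python
from kt import *
o,w=st(); im=grab('wrist','w11')
```

```text
t 10.18 tcp [ 0.447  -0.3086  0.0432] yaw 88.04 tilt 0.85 F [ 0.2 -0.9  2.5] T [ 0.04 -0.01  0.01] op 0.0343
```

View pics/w11.png

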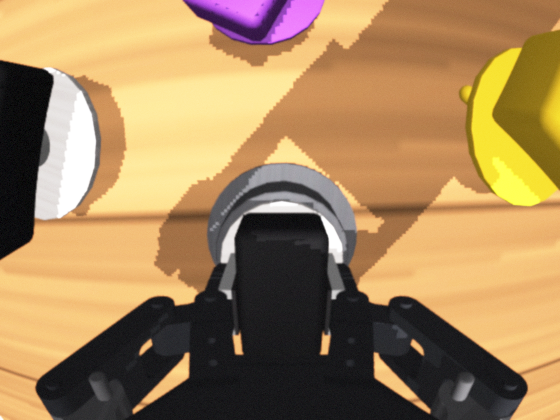

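Request:
jog_arm(steps=[{"dx": 0,"dy": 0,"dz": 0.3,"twist": 0},{"dx": 0,"dy": 0,"dz": 0.9,"twist": 0},{"dx": 0,"dy": 0,"dz": 1.6,"twist": 0},{"dx": 0,"dy": 0,"dz": 2.3,"twist": 0},{"dx": 0,"dy": 0,"dz": 2.6,"twist": 0}])

```text
t: 10.85
tool_pos: [0.4477, -0.3091, 0.2024]
tool_rot: [-0.053, -3.13, 0.01]
contact_force: [-0.2, -0.9, -2.8]
opening: 0.0346
```

Run:
```python
from kt import *
o,w=st(); im=grab('wrist','w12'); im=grab('scene','s12'); crop(im,180,340,80,200,5,'s12c')
```

```text
t 10.85 tcp [ 0.4477 -0.3091  0.2024] yaw 88.05 tilt 0.74 F [-0.2 -0.9 -2.8] T [ 0.03 -0.04  0.01] op 0.0346
```

View pics/s12c.png

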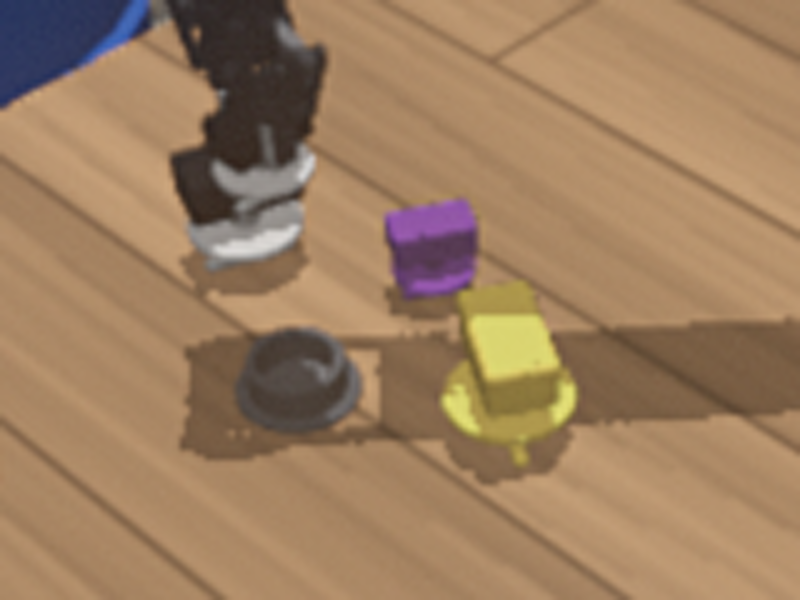

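View pics/w12.png

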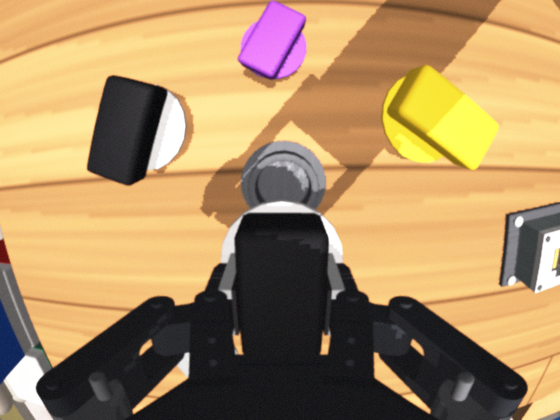

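The scene crop shows the key in the gripper and the holder empty at about (240,155). I find the key's centre relative to the TCP from the flange's edge in the wrist view.

Run:
```python
from kt import *
im=load('w12'); tcp=np.array([.4477,-.3091,.2024]); g=im['frame']
crop(im,205,360,180,300,5,'w12c')
print('block front top', [(fplane(im,u,213,tcp[2]+.0338)-tcp).round(4) for u in(238,282,327)])
print('flange front top edge', [(fplane(im,282,v,tcp[2]-.0082)-tcp).round(4) for v in(201,202,203)])
C=fcloud(im); v,u=np.mgrid[:420,:560]
m=(abs(C[...,2]-(tcp[2]-.008))<.006)&(g.min(-1)>120)&(v<260)&(abs(u-282)<90)
print(m.sum(),np.median(C[m][:,2])-tcp[2])
P=[]
for uu in range(215,350,3):
    c=np.nonzero(m[:,uu])[0]
    if len(c): P.append(fplane(im,uu,c.min()-.5,tcp[2]-.0082)[:2]-tcp[:2])
P=np.array(P)
from scipy.optimize import least_squares
for s in (P,P[4:-4]):
    f=least_squares(lambda c:np.hypot(*(s-c).T)-.032,[0,0],loss='soft_l1',f_scale=.001); print('flange centre rel tcp',f.x.round(4),f.cost)
print(Ro.from_rotvec(ctrl.get_obs()['tool_rot']).as_matrix().round(4))
```

```text
block front top [array([-0.0386, -0.0131,  0.0338]), array([-0.0381,  0.0022,  0.0338]), array([-0.0376,  0.0178,  0.0338])]
flange front top edge [array([-0.0312,  0.0018, -0.0082]), array([-0.0307,  0.0018, -0.0082]), array([-0.0302,  0.0018, -0.0082])]
1367 -0.010515028760369277
flange centre rel tcp [0.0007 0.0004] 2.593645292153597e-06
flange centre rel tcp [0.0007 0.0004] 1.3100672470073216e-06
[[-0.9993  0.0342 -0.0115]
 [ 0.0342  0.9994 -0.0058]
 [ 0.0113 -0.0062 -0.9999]]
```

View pics/w12c.png

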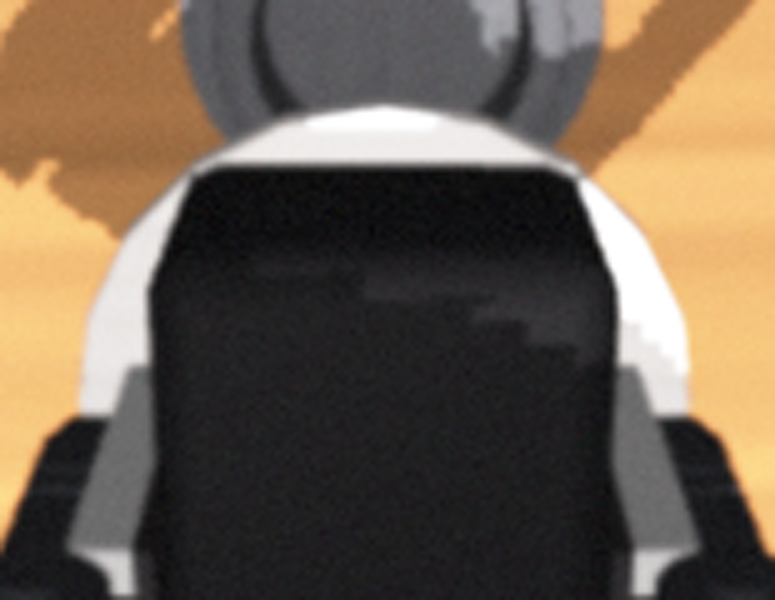

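Request:
jog_arm(steps=[{"dx": 0.15,"dy": 0.6,"dz": 0,"twist": 0},{"dx": 0.35,"dy": 1.4,"dz": 0,"twist": 0.3},{"dx": 0.55,"dy": 2.25,"dz": 0,"twist": 0.6},{"dx": 0.75,"dy": 3.1,"dz": 0,"twist": 0.91},{"dx": 0.95,"dy": 3.9,"dz": 0,"twist": 0.91}])

```text
t: 11.58
tool_pos: [0.5034, -0.0731, 0.1984]
tool_rot: [0.195, -3.12, 0.008]
contact_force: [0.0, -0.6, -2.1]
opening: 0.0349
```

Request:
jog_arm(steps=[{"dx": 0.2,"dy": 0.9,"dz": 0,"twist": 0},{"dx": 0.4,"dy": 1.8,"dz": 0,"twist": 0},{"dx": 0.55,"dy": 2.3,"dz": 0,"twist": 0},{"dx": 0.55,"dy": 2.3,"dz": 0,"twist": 0},{"dx": 0.55,"dy": 2.3,"dz": 0,"twist": 0}])

```text
t: 12.2
tool_pos: [0.5354, 0.0645, 0.1965]
tool_rot: [0.195, -3.117, 0.009]
contact_force: [-1.2, -0.2, -1.3]
opening: 0.0348
```

```bash
python3 go.py .538 .0578 .135 97.15
```

```text
t 12.2 tcp [0.5354 0.0645 0.1965] yaw 97.16 tilt 1.12 F [-1.2 -0.2 -1.3] T [-0.06  0.02 -0.02] op 0.0348
units [ 0.04 -0.11 -1.02] twist -0.0
```

Request:
jog_arm(steps=[{"dx": 0.04,"dy": -0.11,"dz": -0.3,"twist": 0},{"dx": 0.04,"dy": -0.11,"dz": -0.8,"twist": 0},{"dx": 0.04,"dy": -0.11,"dz": -1.3,"twist": 0},{"dx": 0.04,"dy": -0.11,"dz": -1.3,"twist": 0},{"dx": 0.04,"dy": -0.11,"dz": -1.3,"twist": 0}])

```text
t: 12.82
tool_pos: [0.538, 0.0571, 0.1188]
tool_rot: [0.193, -3.117, 0.009]
contact_force: [0.5, -1.1, -1.5]
opening: 0.0346
```

```bash
python3 go.py .538 .0578 .116 97.15
python3 - <<'E'
from kt import *
im=grab('wrist','w13'); o=ctrl.get_obs(); print(Ro.from_rotvec(o['tool_rot']).as_matrix().round(4)[:,2]); im=grab('scene','s13');crop(im,232,372,160,265,5,'s13c')
E
```

```text
t 12.82 tcp [0.538  0.0571 0.1188] yaw 97.09 tilt 1.1 F [ 0.5 -1.1 -1.5] T [-0.06  0.01 -0.  ] op 0.0346
units [-0.    0.01 -0.05] twist 0.01
[-0.0163 -0.0069 -0.9998]
```

View pics/w13.png

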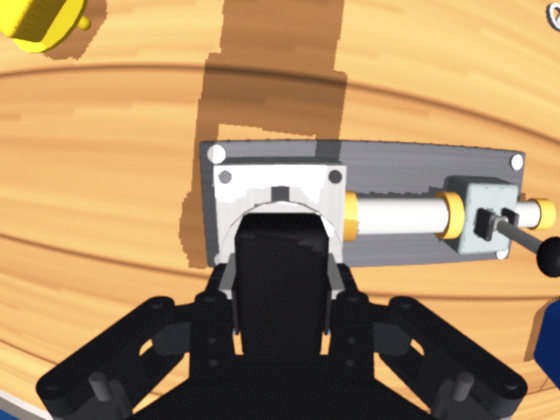

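View pics/s13c.png

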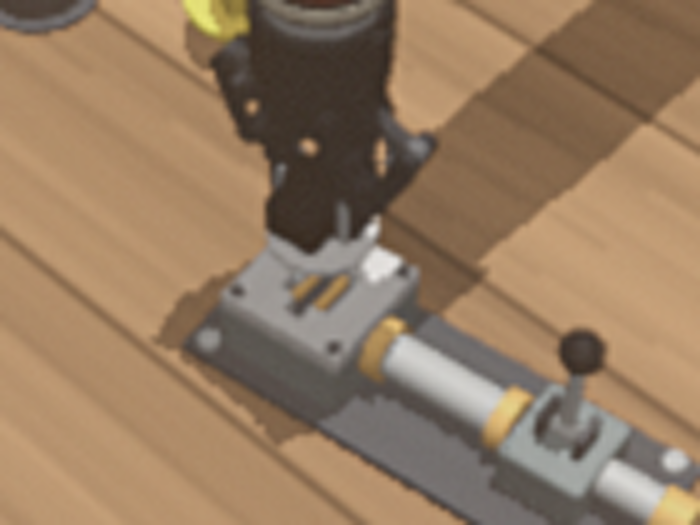

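The wrist view shows the collar's front edge at y=165 from (214,165) to (345,165), the slot's end at (281,193) and the flange's edge arching over (281,203). I compare key and collar within this one picture.

```bash
cat > rel.py <<'E'
from kt import *
from scipy.optimize import least_squares
def rel(tag,tcp,a=np.radians(7.15)):
    im=load(tag); g=im['frame'].astype(int); C=fcloud(im); v,u=np.mgrid[:420,:560]
    X=np.array([np.cos(a),np.sin(a)]);Y=np.array([-X[1],X[0]])
    # flange
    zf=tcp[2]-.0082
    m=(abs(C[...,2]-zf)<.008)&(g.min(-1)>90)&(v<262)&(abs(u-282)<75)
    P=[]
    for uu in range(225,342,3):
        c=np.nonzero(m[:,uu])[0]
        if len(c): P.append(fplane(im,uu,c.min()-.5,zf)[:2]-tcp[:2])
    P=np.array(P); f=least_squares(lambda c:np.hypot(*(P-c).T)-.032,[0,0],loss='soft_l1',f_scale=.001)
    fc=f.x; print('flange c rel tcp in mani x,y',fc@X,fc@Y,len(P))
    # collar
    k=((abs(C[...,2]-.06)<.01)&(g.min(-1)>90)&(v>150)&(v<262)).astype(np.uint8)
    k=cv2.morphologyEx(k,cv2.MORPH_OPEN,np.ones((3,3)))
    cnt=max(cv2.findContours(k,cv2.RETR_EXTERNAL,cv2.CHAIN_APPROX_NONE)[0],key=len)[:,0]
    Q=np.array([fplane(im,p,r,.06)[:2]-tcp[:2] for p,r in cnt]); qx,qy=Q@X,Q@Y
    fr=qx<np.percentile(qx,2)+.004
    F=Q[fr&(abs(qy)<.038)]; lx=cv2.fitLine((F*1000).astype(np.float32),cv2.DIST_HUBER,0,.01,.01).ravel()
    print('front edge mani x',np.median(F@X),'dir deg',np.degrees(np.arctan2(-lx[0],lx[1])),len(F))
    L=qy[(qx<np.median(F@X)+.05)&(qx>np.median(F@X)+.006)]; left=np.median(L[L<np.percentile(L,3)+.003]); R=L[L>0]; right=np.median(R[R>np.percentile(R,97)-.003]); print('sides',left,right,'width',right-left)
    print('socket centre mani', np.median(F@X)+.042,(left+right)/2)
    return im,X,Y,C
E
python3 - <<'E'
from rel import *
tcp=np.array([.538,.0571,.1188])
im,X,Y,C=rel('w13',tcp); crop(im,200,360,155,275,5,'w13c')
for u in (272,281.5,291): p=fplane(im,u,188,.06)[:2]-tcp[:2]; print('slot end',u,p@X,p@Y)
im=load('w12'); # block bottom front edge in hand
b=fplane(im,282,213,.2024+.0058)-np.array([.4477,-.3091,.2024]); print('block front',b.round(4),'-> centre x',b[0]+.032)
im=load('w13'); b=fplane(im,282,213.5,tcp[2]+.0058)-tcp; print('block front',b.round(4),b[:2]@X+.032)
E
```

```text
flange c rel tcp in mani x,y 0.00033743933537162704 8.668140114312949e-05 39
front edge mani x -0.04170670042761434 dir deg -172.22066 125
sides -0.04192509272190517 0.04037587975113116 width 0.08230097247303633
socket centre mani 0.0002932995723856635 -0.0007746064853870055
slot end 272 -0.026427025794023798 -0.005875483727330458
slot end 281.5 -0.026420865055317412 0.00011768165145713199
slot end 291 -0.026422334748388357 0.006109731025979634
block front [-0.0295  0.0018  0.0058] -> centre x 0.0024971607170927446
block front [-0.029  -0.0031  0.0058] 0.0028609662340734615
```

View pics/w13c.png

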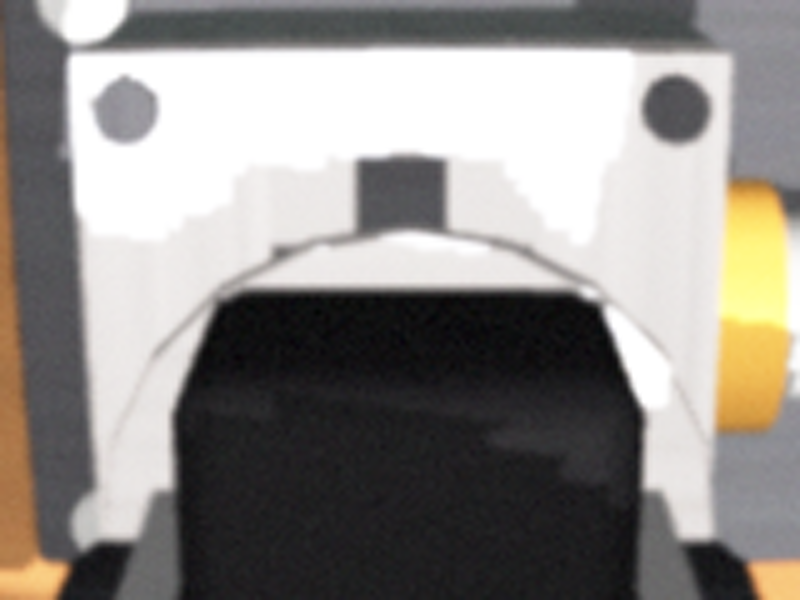

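Key and socket agree to within about 1 mm (slot end at (281,186), 17 px wide). The pin has ±2 mm and ±3 mm of play, so I go down in stages and watch the force.

Request:
jog_arm(steps=[{"dx": 0.01,"dy": -0.01,"dz": -0.15,"twist": 0.02},{"dx": 0.01,"dy": -0.01,"dz": -0.3,"twist": 0.02},{"dx": 0.01,"dy": -0.01,"dz": -0.42,"twist": 0.02},{"dx": 0.01,"dy": -0.01,"dz": -0.46,"twist": 0.02},{"dx": 0.01,"dy": -0.01,"dz": -0.46,"twist": 0.02}])

```text
t: 13.55
tool_pos: [0.5392, 0.0569, 0.0921]
tool_rot: [0.2, -3.119, 0.009]
contact_force: [0.3, -0.4, -1.8]
opening: 0.0345
```

```bash
python3 go.py .538 .0578 .0732 97.15
python3 - <<'E'
from kt import *
im=grab('wrist','w14')
E
```

```text
t 13.55 tcp [0.5392 0.0569 0.0921] yaw 97.33 tilt 1.01 F [ 0.3 -0.4 -1.8] T [-0.01 -0.03  0.05] op 0.0345
units [-0.02  0.02 -0.31] twist -0.02
```

View pics/w14.png

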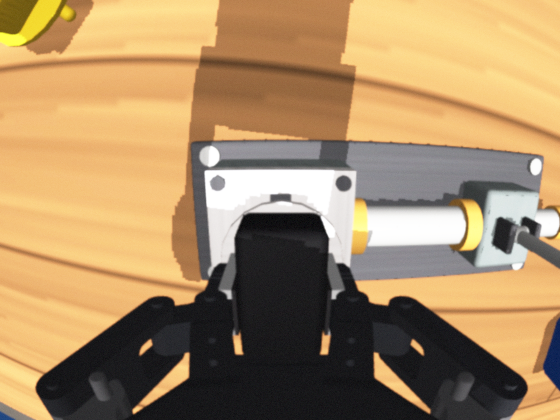

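There is no contact force with the pin tip about 4 mm below the collar's top, so it is in the slot (visible slot end at (280,197)). I press on down.

Request:
jog_arm(steps=[{"dx": -0.01,"dy": 0,"dz": -0.1,"twist": 0},{"dx": -0.01,"dy": 0,"dz": -0.2,"twist": 0},{"dx": -0.01,"dy": 0,"dz": -0.28,"twist": 0},{"dx": -0.01,"dy": 0,"dz": -0.28,"twist": 0}])

```text
t: 14.1
tool_pos: [0.5396, 0.0569, 0.0762]
tool_rot: [0.2, -3.121, 0.009]
contact_force: [-0.1, -0.3, 2.9]
opening: 0.0345
```

```bash
python3 go.py .538 .0578 .0732 97.15
```

```text
t 14.1 tcp [0.5396 0.0569 0.0762] yaw 97.33 tilt 0.89 F [-0.1 -0.3  2.9] T [ 0.03 -0.14  0.05] op 0.0345
units [-0.03  0.02 -0.05] twist -0.02
```

Request:
jog_arm(steps=[{"dx": -0.01,"dy": 0,"dz": -0.05,"twist": 0},{"dx": -0.01,"dy": 0,"dz": -0.08,"twist": 0},{"dx": -0.01,"dy": 0,"dz": -0.08,"twist": 0}])

```text
t: 14.48
tool_pos: [0.5397, 0.0569, 0.0732]
tool_rot: [0.2, -3.122, 0.01]
contact_force: [-2.0, 0.4, 10.8]
opening: 0.0347
```

```bash
python3 go.py .538 .0578 .0732 97.15
python3 - <<'E'
from kt import *
im=grab('wrist','w15'); im=grab('scene','s15');crop(im,232,372,160,265,5,'s15c')
E
```

```text
t 14.47 tcp [0.5397 0.0569 0.0732] yaw 97.34 tilt 0.86 F [-2.   0.4 10.8] T [0.09 0.51 0.13] op 0.0347
units [-0.03  0.02  0.  ] twist -0.02
```

View pics/s15c.png

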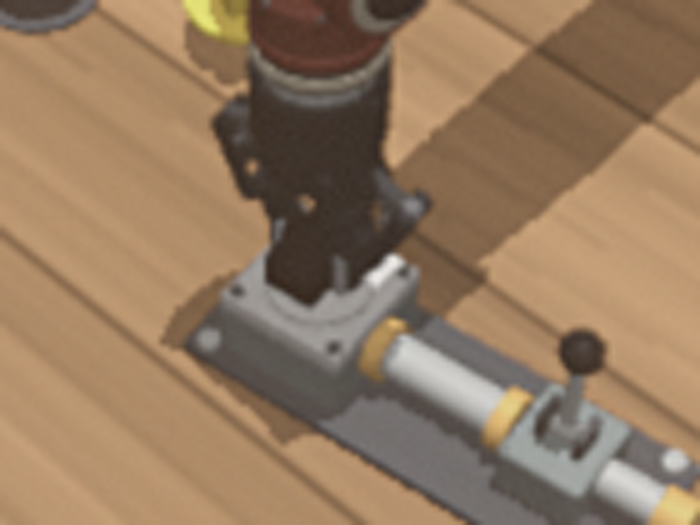

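The force stepped up to 13 N above its free value exactly at TCP z 0.0732, the height worked out for the flange at home. Now I twist clockwise, which is negative about z, while pushing down.

Request:
jog_arm(steps=[{"dx": 0,"dy": 0,"dz": -0.04,"twist": -0.6},{"dx": 0,"dy": 0,"dz": -0.04,"twist": -1.3},{"dx": 0,"dy": 0,"dz": -0.04,"twist": -2.0},{"dx": 0,"dy": 0,"dz": -0.04,"twist": -2.7},{"dx": 0,"dy": 0,"dz": -0.04,"twist": -3.0}], newtons=120)

```text
t: 15.2
tool_pos: [0.5399, 0.0561, 0.0732]
tool_rot: [-0.615, -3.065, 0.007]
contact_force: [-7.0, -3.5, 14.5]
opening: 0.0344
```

```bash
python3 go.py .5397 .0569 .0725 -1.5; python3 -c "
from kt import *
grab('wrist','w16')"
```

```text
t 15.2 tcp [0.5399 0.0561 0.0732] yaw 67.3 tilt 0.9 F [-7.  -3.5 14.5] T [-0.4   1.15  0.31] op 0.0344
units [-0.    0.01 -0.01] twist -6.88
```

View pics/w16.png

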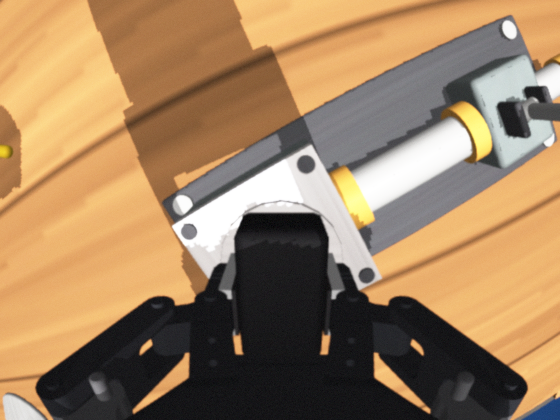

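The key has turned 30° and stays home. A side force of about 8 N shows up, so I ease the axis slightly and turn on.

Request:
jog_arm(steps=[{"dx": -0.01,"dy": -0.01,"dz": -0.03,"twist": -0.7},{"dx": -0.02,"dy": -0.01,"dz": -0.03,"twist": -1.4},{"dx": -0.02,"dy": -0.01,"dz": -0.03,"twist": -2.1},{"dx": -0.02,"dy": -0.01,"dz": -0.03,"twist": -2.8},{"dx": -0.02,"dy": -0.01,"dz": -0.03,"twist": -3.4}])

```text
t: 15.88
tool_pos: [0.5388, 0.0548, 0.0733]
tool_rot: [-1.489, -2.749, 0.003]
contact_force: [-4.8, -2.7, 12.2]
opening: 0.0345
```

```bash
python3 go.py .5397 .0569 .0725 -1.5
```

```text
t 15.88 tcp [0.5388 0.0548 0.0733] yaw 33.11 tilt 0.89 F [-4.8 -2.7 12.2] T [-0.32  0.89  0.4 ] op 0.0345
units [ 0.01  0.03 -0.01] twist -3.46
```

Request:
jog_arm(steps=[{"dx": 0,"dy": 0,"dz": -0.03,"twist": -0.8},{"dx": 0,"dy": 0,"dz": -0.03,"twist": -1.6},{"dx": 0,"dy": 0,"dz": -0.03,"twist": -2.4},{"dx": 0,"dy": 0,"dz": -0.03,"twist": -3.1},{"dx": 0,"dy": 0,"dz": -0.03,"twist": -3.45}])

```text
t: 16.5
tool_pos: [0.5381, 0.0545, 0.0734]
tool_rot: [-2.237, -2.182, 0.0]
contact_force: [-8.6, -0.8, 15.2]
opening: 0.035
```

Run:
```python
from kt import *
delta(.5397,.0569,.0725,-1.5)
im=grab('wrist','w17'); crop(im,180,380,150,300,4,'w17c'); im=grab('scene','s17');crop(im,232,372,160,265,5,'s17c')
```

```text
t 16.5 tcp [0.5381 0.0545 0.0734] yaw -1.42 tilt 0.95 F [-8.6 -0.8 15.2] T [-0.17  1.44  0.48] op 0.035
units [ 0.03  0.04 -0.01] twist -0.01
```

View pics/w17.png

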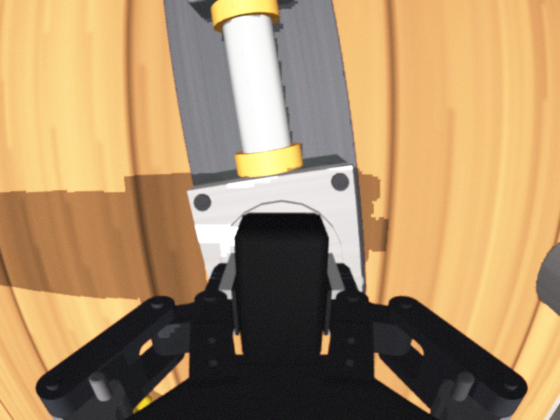

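View pics/s17c.png

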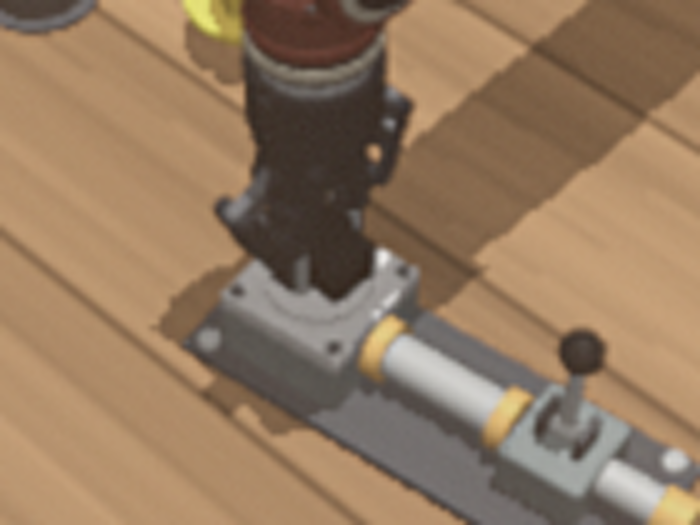

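Run:
```python
from kt import *
for t in('w13','w15','w16','w17'):
    im=load(t); g=im['frame'].max(-1).astype(int); L=[]
    for u in range(246,320):
        c=g[200:235,u]; k=np.nonzero(c<60)[0]
        if len(k):
            i=k[0]; L.append((u,200+i-(60-c[i])/max(1,c[i-1]-c[i])))
    L=np.array(L,np.float32); vx,vy,x,y=cv2.fitLine(L,cv2.DIST_HUBER,0,.01,.01).ravel(); 
    e=[]
    for v in range(245,262):
        r=g[v]; 
        a=[u for u in range(225,260) if r[u]<45][:1]; b=[u for u in range(340,300,-1) if r[u]<45][:1]; e.append((a+b))
    print(t,'front slope deg',np.degrees(np.arctan2(vy,vx)).round(2),'y',round(float(y+(282-x)*vy/vx),2),np.mean(e,0))
st()
```

```text
w13 front slope deg 0.17 y 213.29 [236.         326.64705882]
w15 front slope deg 0.0 y 213.27 [236.         326.76470588]
w16 front slope deg 0.02 y 213.18 [235.82352941 326.52941176]
w17 front slope deg 0.02 y 213.28 [235.76470588 326.35294118]
t 16.6 tcp [0.5381 0.0545 0.0734] yaw -1.36 tilt 0.94 F [-8.1 -2.8 15.1] T [-0.2   1.45  0.21] op 0.0348
```

The block hasn't slipped in the pads: its front edge holds the same slope and position through the turn. One short hold to check it is steady.

Request:
jog_arm(steps=[{"dx": 0,"dy": 0,"dz": -0.03,"twist": -0.03},{"dx": 0,"dy": 0,"dz": -0.03,"twist": -0.03},{"dx": 0,"dy": 0,"dz": -0.03,"twist": -0.03},{"dx": 0,"dy": 0,"dz": -0.03,"twist": -0.03},{"dx": 0,"dy": 0,"dz": -0.03,"twist": -0.03}])

```text
t: 17.23
tool_pos: [0.5381, 0.0545, 0.0734]
tool_rot: [-2.24, -2.179, 0.002]
contact_force: [-6.2, -0.5, 12.7]
opening: 0.0346
```

Run:
```python
from kt import *
st(); t=grab('top','t18')
```

```text
t 17.23 tcp [0.5381 0.0545 0.0734] yaw -1.58 tilt 0.97 F [-6.2 -0.5 12.7] T [-0.01  0.95  0.38] op 0.0346
```

View pics/t18.png

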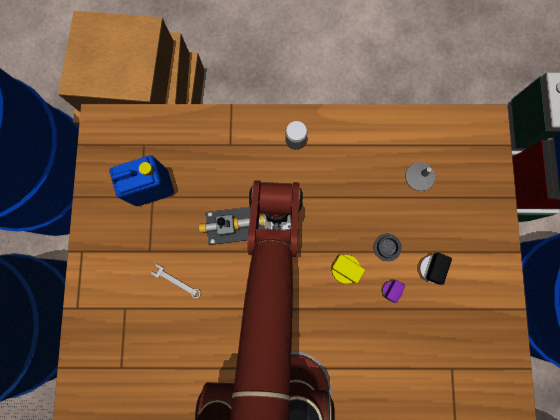

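The top view shows everything where it was: tin (296,133), funnel (420,177), jerrycan (142,180), wrench (176,280), and the holder empty at (388,246). The knob is at (221,222). I hand the job in.

```bash
python3 -c "
from go import *
print(ctrl.finish_job()); st()"
```

```text
the job is handed in; nothing more can be done
None
the job is handed in; nothing more can be done
```

The job is done and handed in at about 17 s, with the key still gripped at 120 N, pushed in and turned. The hand-in gave no verdict.

**Lever:** I gripped the knob and swung it upright. It slipped in the pads at first, so I gripped harder and nudged it. My last wrist-camera checks put it 0.004–0.02 rad short of upright. Estimates from the scene and top cameras disagreed a little, at up to about 0.05 rad short.

**Key:** I took the smaller black key out of its holder and lowered it into the socket.
- **Push:** it was home at the height worked out beforehand, where the force stepped up. The last reading was about 15 N of push above the key's weight.
- **Turn:** the key ended about 98.7° clockwise from the slot. After the 0.11 rad of play, that puts the disc at about 1.61 rad, past the quarter turn (1.57) and short of the stop (1.65). I worked this out from the tool angle and did not measure the disc itself.
- **Steadiness:** the key did not slip in the pads during the turn. A final hold of about 0.6 s was steady, with 6 N of side force left.

**Other objects:** the tin, funnel, wrench and jerrycan look unmoved in the last top view.

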